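Weighting the reglued album joint

TASK

The album's spine joint has been reglued and needs even pressure: fetch the third bar weight, the twin of the two already on the pressing board, out of the tray and set it down on the board without dropping it. Nudge the three bars into one straight, closed-up row, each with its long side snug against the board's raised metal edge and no gaps between their ends. Leave the other things in the tray and everything else on the table where it is.

Things in the scene. Friction and masses are not known exactly. Their poses are not given: they have to be found in the camera images.
- press: Closed dark-brown album with a plywood pressing board on it, immovable. Origin on the table under its centre; x towards the spine (away from the robot), y to the left, z up; yaw within 15 degrees. Album 205 x 270 x 34 mm. The board's top is flat, 46 mm above the table, and spans x -102 to +78 mm and y -135 to +135 mm. The raised metal edge is on its far (spine) side.
- lip (a point): Middle of the foot of the raised metal edge: on its inner face, where it meets the board's top (press x = 78, y = 0, z = 46 mm); axes as press. The aluminium edge is 8 mm wide (x 0 to +8), 8 mm high above the board and runs the board's full 270 mm along y. A bar lying snug against it with its long side has its origin at x = -18 mm here.
- tray: Open grey archive-board tray, immovable, 200 (x) x 280 (y) mm outside and 45 mm high, walls and floor 5 mm thick. Origin on the table under its centre, x away from the robot, y to the left, z up, turned at most 15 degrees from the world axes. Six small things stand in it about 84 mm apart in two loose rows of three, in any order, and a clip lies between them; none is taller than 50 mm.
- bar_a: Plain steel bar weight on the pressing board, 36 (x) x 64 (y) x 28 (z) mm, about 0.5 kg, a grey felt band at its foot and a small dark hole in the top. Origin at the centre of its underside. Lies flat, skewed by up to 30 degrees, on the half of the board at negative press y, 40 to 115 mm short of the edge. It slides when pushed with 2 to 5 N and does not roll.
- bar_b: Same bar weight, 36 (x) x 64 (y) x 28 (z) mm, on the half of the board at positive press y, skewed. Origin at the centre of its underside.
- bar_c: The third, same bar weight, 36 (x) x 64 (y) x 28 (z) mm, about 0.5 kg, lying flat somewhere in the tray at any yaw: the only oblong steel block there. Origin at the centre of its underside (5 mm above the table).
- square_weight: Square steel weight in the tray, 40 x 40 x 28 mm, 0.35 kg; origin at the centre of its underside.
- round_weight: Round steel weight in the tray, 42 mm across, 28 mm high, 0.3 kg; origin at the centre of its underside.
- film_can: Aluminium screw-top film can standing in the tray, 36 mm across, 48 mm high; origin at the centre of its underside.
- loupe: Magnifier with clear skirt and black barrel standing in the tray, 46 mm across, 38 mm high; origin at the centre of its underside.
- eraser: White eraser block lying in the tray, 25 (x) x 48 (y) x 16 mm; origin at the centre of its underside.
- clip: Small black fold-back clip lying in the tray, 20 x 18 x 12 mm; origin at the centre of its underside.
- brush: Wooden dusting brush, 230 mm long, lying along y beyond the tray and album; to be left alone.
- paste_jar: White jar, 68 mm across, 85 mm high, left of the brush, beyond the tray and album; to be left alone.
There are look-alikes about, which are no part of the job. Leave any pink, red or yellow look-alike of the bar_a alone.

How it is judged:
On the way, in this order (a step that is already met when the one before it is completed fails the run):
1. the third bar weight is lifted out of the tray (height (world z) of bar_c above 0.055 m), for 0.1 s.
2. the third bar weight stands on the pressing board, let go (z of bar_c in the frame of lip between -0.004 and 0.004 m and x of bar_c in the frame of lip between -0.18 and 0 m and y of bar_c in the frame of lip between -0.135 and 0.135 m and contact force between the fingers and bar_c below 0.1 N), for 0.2 s.
At the end, for the whole second after the job is handed in: All three bars lie flat and at rest on the board, long sides within 4 mm of the raised metal edge and parallel to it within 4 degrees, centres within 100 mm of its middle, the outer two centres under 135 mm apart (gaps together under 7 mm), in any order (x of bar_a in the frame of lip between -0.022 and -0.015 m and y of bar_a in the frame of lip between -0.1 and 0.1 m and z of bar_a in the frame of lip between -0.004 and 0.004 m and angle between the y axis of each of bar_a, bar_b, bar_c and the y axis of press, either way round below 0.07 rad and angle between each of bar_a, bar_b, bar_c's own z axis and vertical below 0.06 rad and linear speed of each of bar_a, bar_b, bar_c below 0.02 m/s and x of bar_b in the frame of lip between -0.022 and -0.015 m and y of bar_b in the frame of lip between -0.1 and 0.1 m and z of bar_b in the frame of lip between -0.004 and 0.004 m and x of bar_c in the frame of lip between -0.022 and -0.015 m and y of bar_c in the frame of lip between -0.1 and 0.1 m and z of bar_c in the frame of lip between -0.004 and 0.004 m and horizontal distance between bar_a and bar_b below 0.135 m and horizontal distance between each of bar_b, bar_a and bar_c below 0.135 m); the robot touches nothing.
It fails at once if the third bar weight is dropped: it falls free for more than about 2 cm (linear speed of bar_c above 0.6 m/s and contact force between the fingers and bar_c below 0.05 N).
It fails at once if another thing leaves the tray or is lifted out of it ((x of square_weight in the frame of tray above 0.1 m or x of square_weight in the frame of tray below -0.1 m or y of square_weight in the frame of tray above 0.14 m or y of square_weight in the frame of tray below -0.14 m or height (world z) of square_weight above 0.06 m) or (x of round_weight in the frame of tray above 0.1 m or x of round_weight in the frame of tray below -0.1 m or y of round_weight in the frame of tray above 0.14 m or y of round_weight in the frame of tray below -0.14 m or height (world z) of round_weight above 0.06 m) or (x of film_can in the frame of tray above 0.1 m or x of film_can in the frame of tray below -0.1 m or y of film_can in the frame of tray above 0.14 m or y of film_can in the frame of tray below -0.14 m or height (world z) of film_can above 0.06 m) or (x of loupe in the frame of tray above 0.1 m or x of loupe in the frame of tray below -0.1 m or y of loupe in the frame of tray above 0.14 m or y of loupe in the frame of tray below -0.14 m or height (world z) of loupe above 0.06 m) or (x of eraser in the frame of tray above 0.1 m or x of eraser in the frame of tray below -0.1 m or y of eraser in the frame of tray above 0.14 m or y of eraser in the frame of tray below -0.14 m or height (world z) of eraser above 0.06 m) or (x of clip in the frame of tray above 0.1 m or x of clip in the frame of tray below -0.1 m or y of clip in the frame of tray above 0.14 m or y of clip in the frame of tray below -0.14 m or height (world z) of clip above 0.06 m)).
It fails at once if the brush or the jar is shifted by more than 3 cm (distance of any of brush, paste_jar from where it was at the start of the episode above 0.03 m).
It also fails if it takes over 66 s, if anything falls off the work surface, if the arm or the gripper's body presses on something with over 40 N, if the wrist force passes 120 N, or if a joint passes its speed limit or range.

ROBOT

A 7-joint arm with a two-finger parallel gripper is mounted at the origin on the work surface. World frame = base frame: x ahead of the robot, y to its left, z up, the work surface at z = 0. Lengths are in m, angles in rad, forces in N, time in s.
With the tool pointing down it reaches from about 0.425 to 0.95 m from the base axis. Payload 4.7 kg.
Tool frame: the origin (TCP) lies on the mounting face of the last link; the fingertips stand 173 mm ahead of it and the grasp point (between the pads) lies 155 mm ahead of it; z points along the fingers, y is the line along which they close (so a half turn about z gives the same grasp; the last joint's range is limited). The gripper opens to 85 mm and grips with 20 to 120 N. Pads are 22 mm wide; open, the fingers measure 114 mm over their backs; the gripper's body (76 mm by 85 mm) begins 54 mm behind the grasp point. The pads swing forward as they close: fully open they stand 13 mm farther back than shut.
Start: joints at [1.272, 0.469, -0.049, 1.532, 0.024, 1.141, -0.082], TCP at [0.18, -0.651, 0.405] pointing down, gripper open.
Joint ranges: [-2.59, 2.59], [-0.33, 1.99], [-1.39, 1.29], [0.1, 2.45], [-1.04, 4.18], [0.21, 1.99], [-2.66, 2.66]. Speed limits (rad/s): [2.57, 2.57, 3.14, 3.14, 3.14, 3.14, 3.14].

INTERFACE

Orientations are given as a rotation vector (axis times angle).
In Python, from cell import status, eyes, workorder gives the robot as it stands. The module is installed in compiled form; this text tells all that it offers.
- The arm moves only by the shell command python3 -m crank 'ROWS' [FORCE]. ROWS is JSON, a list of rows, each an object of numbers: "gripper": the closure, from 0 (fully open) to 1 (shut); "dx", "dy", "dz": the shift along the tool's x, y, z in mm; "ax", "ay", "az": the turn, a rotation vector about the tool's x, y, z in rad. A call has 1 to 20 rows; each row shifts and turns the commanded pose from where the row before left it, along the tool's axes as they then stand; what a row does not reach is not made up. A row lasts 1/12 s, in which the tool goes at most 41.7 mm and 7.16 degrees, less where a joint would pass 70% of its speed; a pose out of reach is approached as far as the arm can. A call with a gripper value outside its range is refused whole. The fingers move at their own pace and stop on an object; FORCE is the grip in N (left out, the last holds). Time passes only in rows, so rows that do not move let the fingers close. It gives the time, the measured TCP pose, the force, the opening and the grip force at its end, in the units of the state.
- status.get_state(): the state, without advancing time (a new reading comes with each control period).
- eyes.get_image(name): name is "scene" or "side" or "wrist"; returns (picture, depth): 480x640x3 uint8, red, green, blue; 480x640 float32, m along the optical axis (not along the pixel's ray), 0 where there is no reading.
- eyes.camera_model(name): a dict with "vfov" (degrees; the focal length in pixels is half the picture's height over the tangent of half this angle, whatever the lens; pixels are square), "cx", "cy" (the principal point, pixels), "dist_coeffs" ([k1, k2, p1, p2, k3] as OpenCV has them; the pictures are not rectified), "R" (3x3) and "t" (3): a world point X has camera coordinates R X + t. Camera axes: x right, y down, z forward; pixel columns grow to the right and rows downward; lengths in m; the calibration is good to about 2 mm. A picture is of the moment at which its call begins: read the wrist's pose just before it. camera_model takes no time and is no camera call; for the wrist camera it gives the pose at the moment of the call.
- workorder.hand_in(): hands the job in; it is judged then, once.
The state is a dict: "time": time; "qpos": joint angles; "qvel": joint speeds; "joint_efforts": joint torques, N m; "tool_pos": TCP position; "tool_rot": TCP orientation; "wrist_force": force on the tool from outside, world axes, zero at the start; "torque": the same for the moment, N m; "opening": finger opening in m; "gripper_force": force on a finger pad.
Only numpy, scipy, OpenCV 4.12 (cv2) and the standard library are available. Lean on these libraries where they do the work, as an engineer would, in place of code of your own. Each camera call takes 0.05 s, during which the arm holds its last target. There are 200 camera calls.

## Working session

There is one attempt and no reset: what is moved stays moved. The work goes in short steps, Python scripts to look and compute and a shell command to move; the robot and the scene stay as the last step left them, time stands still between calls to the robot, and variables do not carry over. Pictures are saved under pics/ and viewed, at most 10 in all, crops included, and the job is handed in when it is done.

```bash
mkdir -p pics; cat > h.py <<'E'
import numpy as np, cv2
from cell import status, eyes
def grab(n):
    m=eyes.camera_model(n); im,d=eyes.get_image(n); return m,im[:,:,::-1].copy(),d
def K(m):
    f=240/np.tan(np.radians(m['vfov'])/2); return np.array([[f,0,m['cx']],[0,f,m['cy']],[0,0,1.]])
def ray(m,px,z):
    p=cv2.undistortPoints(np.array(px,float).reshape(-1,1,2),K(m),np.array(m['dist_coeffs'],float)).reshape(-1,2)
    R=np.array(m['R']);t=np.array(m['t']); C=-R.T@t
    D=np.c_[p,np.ones(len(p))]@R
    s=(z-C[2])/D[:,2]; return C+D*s[:,None]
def proj(m,X):
    r,_=cv2.Rodrigues(np.array(m['R'])); return cv2.projectPoints(np.array(X,float).reshape(-1,1,3),r,np.array(m['t'],float),K(m),np.array(m['dist_coeffs'],float))[0].reshape(-1,2)
def cloud(m,d):
    v,u=np.mgrid[0:480,0:640]; p=cv2.undistortPoints(np.stack([u,v],-1).reshape(-1,1,2).astype(float),K(m),np.array(m['dist_coeffs'],float)).reshape(-1,2)
    P=np.c_[p,np.ones(len(p))]*d.reshape(-1,1)
    return ((P-np.array(m['t']))@np.array(m['R'])).reshape(480,640,3)
E
python3 - <<'E'
from h import *
s=status.get_state();print({k:np.round(v,3) for k,v in s.items()})
for n in ('scene','side'):
    m,im,d=grab(n);cv2.imwrite(f'pics/{n}0.png',im);np.savez(f'{n}0',im=im,d=d)
    print(n,m['vfov'],-np.array(m['R']).T@m['t'],np.array(m['R'])[2])
E
```

```text
{'time': np.float64(0.0), 'qpos': array([ 1.272,  0.469, -0.049,  1.534,  0.024,  1.141, -0.082]), 'qvel': array([ 0.001, -0.001,  0.   ,  0.001, -0.   , -0.001,  0.002]), 'joint_efforts': array([ 0.0000e+00, -5.1031e+01, -4.7000e-02, -2.3771e+01,  1.1000e-02,
        7.0000e-03, -0.0000e+00]), 'tool_pos': array([ 0.18 , -0.65 ,  0.404]), 'tool_rot': array([-3.111e+00, -4.220e-01,  1.000e-03]), 'wrist_force': array([-0.067,  0.238,  0.133]), 'torque': array([-0.02 , -0.031, -0.003]), 'gripper_force': np.float64(0.0), 'opening': np.float64(0.086)}
scene 55.47790181545502 [ 0.89092061 -0.38995223  0.5527142 ] [-0.49625602  0.54573221 -0.67520835]
side 47.35949057675546 [0.16837974 0.42523735 0.7212612 ] [ 0.43824657 -0.48058688 -0.75958949]
```

View pics/scene0.png

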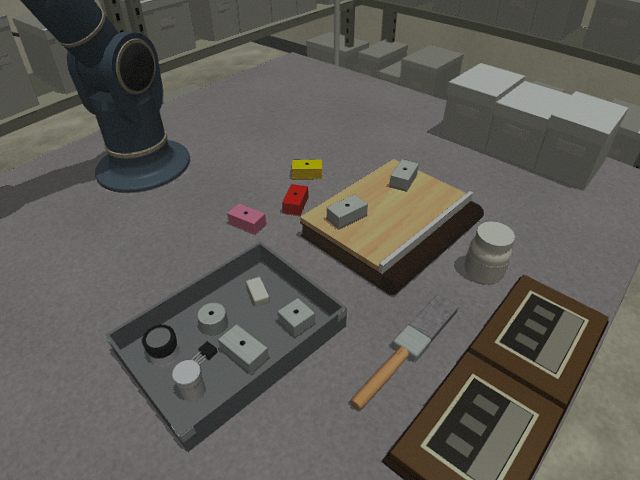

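View pics/side0.png

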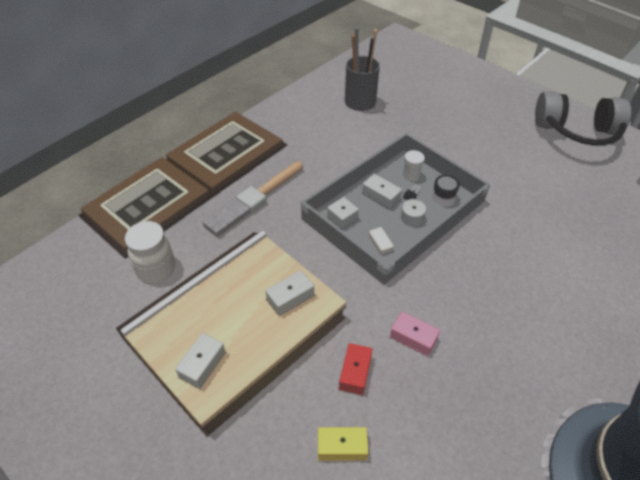

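The scene picture shows the tray with an oblong steel block at (243,347), a square one at (296,315), a white eraser at (258,291), a round weight at (212,319), the film can at (188,380) and the loupe at (160,341). Two steel bars lie on the board at (347,211) and (404,174). The pink, red and yellow look-alikes are on the table.

bar_c candidates are (243,347), oblong, and (296,315), square. The oblong one fits. Next I measure them and make the enlarged crop.

```bash
cat >> h.py <<'E'
def rects(m,d,zlo,zhi,box,amin=200e-6):
    P=cloud(m,d); ok=(d>0)&(P[...,2]>zlo)&(P[...,2]<zhi)&(P[...,0]>box[0])&(P[...,0]<box[1])&(P[...,1]>box[2])&(P[...,1]<box[3])
    n,l,st,c=cv2.connectedComponentsWithStats(ok.astype(np.uint8),connectivity=4); out=[]
    for i in range(1,n):
        if st[i,4]<60: continue
        q=P[l==i]; r=cv2.minAreaRect((q[:,:2]*1000).astype(np.float32)); (x,y),(w,h),a=r
        if w>h: a+=90; w,h=h,w      # a: direction of short side; long = a+90
        out.append((c[i].round(),st[i,4],np.round([x,y,w,h],1),round((a+90)%180,1) if False else round(a%180,1),np.round(q[:,2].mean()*1000,1)))
    return out
E
python3 - <<'E'
from h import *
for n in ('scene','side'):
    z=np.load(n+'0.npz');m=eyes.camera_model(n);d=z['d'];P=cloud(m,d)
    print(n,'invalid',(d==0).mean())
    pts=[(60,260),(347,224),(400,220),(350,208),(247,352),(200,345),(404,172)] if n=='scene' else [(60,350),(240,330),(290,288),(200,352),(382,190),(380,220)]
    for p in pts: print(p,np.round(P[p[1],p[0]]*1000,1))
    for r in rects(m,d,.070,.082,(.1,1.1,-.9,.6)): print('board',*r)
    for r in rects(m,d,.0295,.038,(.1,1.1,-.9,.6)): print('tray',*r)
z=np.load('scene0.npz');cv2.imwrite('pics/crop.png',cv2.resize(z['im'][260:430,100:360],None,fx=3,fy=3,interpolation=cv2.INTER_CUBIC))
E
```

```text
scene invalid 0.003935546875
(60, 260) [ 1.564e+02 -2.759e+02  2.000e-01]
(347, 224) [521.9  92.2  49.6]
(400, 220) [582.  166.4  44.8]
(350, 208) [516.9 105.4  74.2]
(247, 352) [ 577.6 -191.4   32.9]
(200, 345) [ 500.5 -218.6    5.4]
(404, 172) [525.8 257.9  75.4]
board [524. 134.] 828 [621.4 563.2  38.6 355.2] 93.7 76.0
board [404. 170.] 360 [519.7 269.5  35.6  65.3] 15.3 74.0
board [347. 206.] 517 [508.  108.   37.9  63.9] 168.6 73.5
board [491. 246.] 220 [743.4 179.8  29.2  59.7] 104.2 76.0
tray [466. 131.] 159 [501.7 560.8  18.8 114.9] 96.8 33.7
tray [513. 148.] 170 [620.  560.8  15.2 115.7] 93.3 33.7
tray [563. 167.] 198 [739.4 560.2  14.2 115.7] 91.7 33.5
tray [423. 243.] 1973 [585.5 184.1 157.6 273.3] 176.6 33.3
tray [311. 229.] 67 [469.5  56.    3.2  53.6] 87.4 34.2
tray [219. 291.] 931 [ 461.7 -131.1  153.4  326.9] 140.8 33.8
tray [485. 267.] 167 [747.9 174.7  23.7  64.8] 113.3 33.9
tray [296. 313.] 599 [579.  -97.2  40.5  41. ] 83.1 32.5
tray [211. 314.] 528 [ 487.  -180.6   41.3   42. ] 19.6 33.3
tray [260. 379.] 657 [ 624.4 -189.2    4.9  279. ] 175.0 33.9
tray [242. 344
[... 906 characters left out ...]
67.] 604 [ 584.7 -236.2  152.2  322.1] 140.3 33.8
tray [412. 169.] 60 [ 549.  -262.9   17.2   32.5] 115.7 34.0
tray [382. 187.] 525 [ 560.8 -188.5   40.2   64.6] 91.5 33.7
tray [444. 194.] 67 [ 466.9 -249.    16.    41.5] 114.5 33.9
tray [343. 208.] 405 [578.5 -97.9  41.6  42. ] 82.5 33.5
tray [413. 208.] 351 [ 487.1 -181.8   40.5   42.1] 3.4 33.7
tray [347. 242.] 326 [533.6 -42.2  20.8 200.3] 90.9 33.8
tray [432. 235.] 208 [ 426.8 -154.     3.4  195. ] 175.4 33.6
tray [185. 282.] 702 [656.8 178.6  18.5 270.6] 178.5 32.9
tray [156. 267.] 144 [718.1 198.8  27.   67.2] 167.0 33.9
tray [307. 338.] 232 [446.  131.    3.5 152.3] 176.8 34.5
tray [234. 400.] 211 [454.  266.1   4.7 116.1] 175.9 34.2
```

View pics/crop.png

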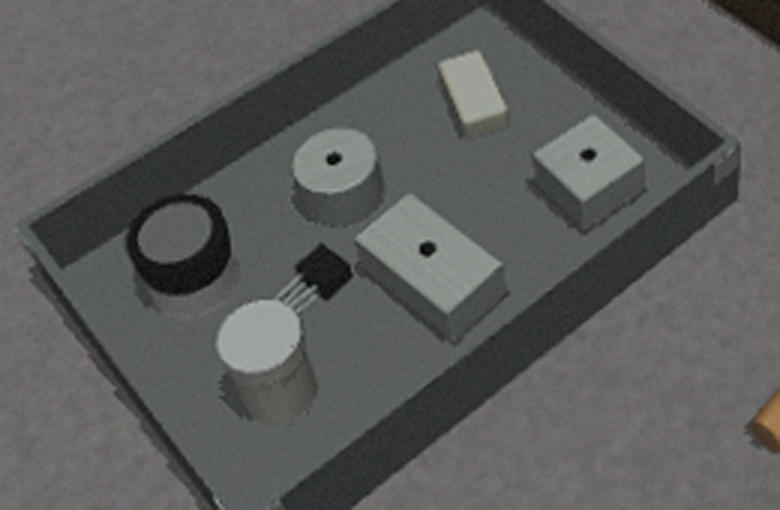

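The crop shows the oblong steel block with a central hole as the only oblong one, so it is bar_c at scene pixel (243,347). The clip is beside it at about (207,350). Next come the lip frame, the clip position and the helper that works out moves.

```bash
cat >> h.py <<'E'
from scipy.spatial.transform import Rotation as Ro
def plan(x,y,z,yaw):
    """z is fingertip height; yaw deg of tool x. Prints world and tool deltas"""
    s=status.get_state(); R=Ro.from_rotvec(s['tool_rot']); 
    c,sn=np.cos(np.radians(yaw)),np.sin(np.radians(yaw)); T=np.array([[c,sn,0],[sn,-c,0],[0,0,-1]])
    d=np.array([x,y,z+173])-np.array(s['tool_pos'])*1000
    print('now mm',np.round(np.array(s['tool_pos'])*1000-[0,0,173],1),'rotate(tool)',np.round((R.inv()*Ro.from_matrix(T)).as_rotvec(),3),
     'shift in target axes',np.round(T.T@d,1),'in current axes',np.round(R.inv().apply(d),1),'q',np.round(s['qpos'],2),'t',round(s['time'],2))
E
python3 - <<'E'
from h import *
for n in ('scene','side'):
    z=np.load(n+'0.npz');m=eyes.camera_model(n);d=z['d'];im=z['im'].astype(int);P=cloud(m,d)
    box=(P[...,0]>.4)&(P[...,0]<.7)&(P[...,1]>0)&(P[...,1]<.4)&(d>0)
    grey=(abs(im[...,2]-im[...,0])<25)&(im[...,1]>110)
    lip=box&(P[...,2]>.0515)&(P[...,2]<.057)&grey&(P[...,0]>.57)
    q=P[lip]*1000; print(n,lip.sum(),'lip rect',cv2.minAreaRect(q[:,:2].astype(np.float32)),q[:,2].mean())
    vx,vy,x0,y0=cv2.fitLine(q[:,:2].astype(np.float32),cv2.DIST_HUBER,0,.01,.01).ravel(); print('yaw',np.degrees(np.arctan2(-vx*np.sign(vy),abs(vy))),x0,y0)
    wood=box&(P[...,2]>.043)&(P[...,2]<.049)&(im[...,2]-im[...,0]>30)
    q=P[wood]*1000; print('wood',cv2.minAreaRect(q[:,:2].astype(np.float32)),q[:,2].mean())
    clip=(P[...,2]>.008)&(P[...,2]<.025)&(im.max(-1)<45)&(P[...,0]>.5)&(P[...,0]<.58)&(P[...,1]>-.26)&(P[...,1]<-.16)
    q=P[clip]*1000; print('clip',q.min(0),q.max(0),len(q))
plan(561,-187.5,120,0.8)
E
```

```text
scene 460 lip rect ((633.5953979492188, 183.03369140625), (270.85467529296875, 8.827824592590332), 86.99140930175781) 53.71799517443403
yaw -3.2314284 633.17444 171.57529
wood ((538.9265747070312, 186.4146728515625), (272.23321533203125, 179.98570251464844), 86.83919525146484) 45.83616178534878
clip [ 510.4593388  -229.84627535    8.151754  ] [ 531.32640903 -210.0905673    19.58588544] 187
side 830 lip rect ((632.3161010742188, 179.31326293945312), (271.39794921875, 11.515159606933594), 87.0174331665039) 53.75552326475799
yaw -3.2657022 632.8317 186.69472
wood ((539.4859619140625, 185.02206420898438), (270.9082946777344, 183.19876098632812), 86.7094497680664) 45.96917360766915Traceback (most recent call last):
  File "<stdin>", line 12, in <module>
    return umr_minimum(a, axis, None, out, keepdims, initial, where)
ValueError: zero-size array to reduction operation minimum which has no identity
```

```bash
python3 - <<'E'
from h import *
plan(561,-187.5,120,0.8)
E
```

```text
now mm [ 179.9 -650.4  230.8] rotate(tool) [-0.002  0.     0.256] shift in target axes [ 387.5 -457.5  110.8] in current axes [ 490.7 -344.3  111.3] q [ 1.27  0.47 -0.05  1.53  0.02  1.14 -0.08] t 0.1
```

```bash
python3 -m crank '[{"az":0.085,"gripper":0.35},{"az":0.085,"gripper":0.35},{"az":0.086,"gripper":0.35},{"dx":24,"dy":-28,"gripper":0.35},{"dx":24,"dy":-28,"gripper":0.35},{"dx":24,"dy":-28,"gripper":0.35},{"dx":24,"dy":-28,"gripper":0.35},{"dx":24,"dy":-28,"gripper":0.35},{"dx":24,"dy":-28,"gripper":0.35},{"dx":24,"dy":-28,"gripper":0.35},{"dx":24,"dy":-28,"gripper":0.35},{"dx":24,"dy":-28,"gripper":0.35},{"dx":24,"dy":-28,"gripper":0.35},{"dx":24,"dy":-28,"gripper":0.35},{"dx":24,"dy":-28,"gripper":0.35},{"dx":24,"dy":-28,"gripper":0.35},{"dx":24,"dy":-28,"gripper":0.35},{"dx":24,"dy":-28,"gripper":0.35},{"dx":24,"dy":-28,"dz":20,"gripper":0.35}]' 60
python3 - <<'E'
from h import *
plan(561,-187.5,13,0.8); print(status.get_state()['opening'])
m,im,d=grab('wrist');cv2.imwrite('pics/w0.png',im)
E
```

```text
now mm [ 179.9 -650.4  230.8] rotate(tool) [-0.002  0.     0.256] shift in target axes [ 387.5 -457.5  217.8] in current axes [ 490.7 -344.1  218.3] q [ 1.27  0.47 -0.05  1.53  0.02  1.14 -0.08] t 0.1
0.08531295316712822invalid input
```

View pics/w0.png

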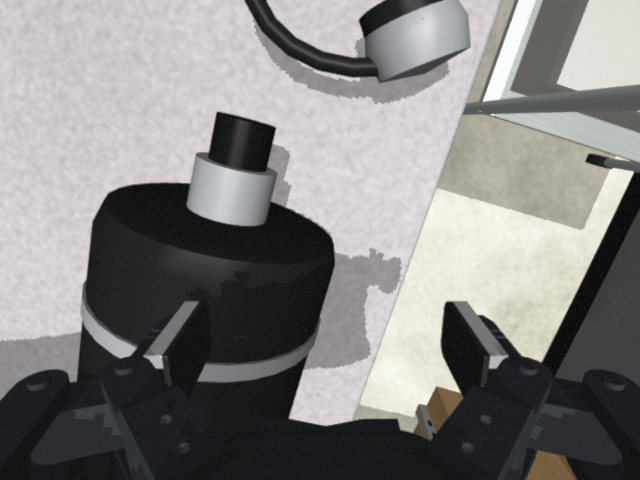

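The wrist picture shows a black flask with a grey cap near (230,180) below the start pose and headphones at (415,40). The rows were refused, so nothing moved. I'll check the flask height and test the input format.

```bash
python3 - <<'E'
from h import *
m,im,d=grab('wrist');P=cloud(m,d)
for p in [(245,130),(230,190),(200,230),(150,300),(415,50),(600,250)]: print(p,np.round(P[p[1],p[0]]*1000))
E
python3 -m crank '[{"gripper":0.35,"dx":0,"dy":0,"dz":0,"ax":0,"ay":0,"az":0}]' 60;python3 -m crank '[{"gripper":0.35,"az":0.085}]' 60; python3 -m crank '[{"gripper":0.35,"dz":-30}]'
```

```text
(245, 130) [ 229. -585.  120.]
(230, 190) [ 192. -585.  127.]
(200, 230) [ 170. -578.  152.]
(150, 300) [ 133. -565.  178.]
(415, 50) [ 310. -678.   80.]
(600, 250) [  110. -1528.  -738.]
time: 0.28
tool_pos: [0.1799, -0.6505, 0.4044]
tool_rot: [-3.112, -0.422, 0.0]
wrist_force: [-0.3, 0.7, 0.4]
opening: 0.0755
gripper_force: 0.0invalid input
invalid input
```

Every row needs all of its keys. I'll rise first to clear the flask.

```bash
python3 -m crank '[{"gripper":0.35,"dx":0,"dy":0,"dz":-30,"ax":0,"ay":0,"az":0.085},{"gripper":0.35,"dx":0,"dy":0,"dz":-30,"ax":0,"ay":0,"az":0.085},{"gripper":0.35,"dx":0,"dy":0,"dz":-20,"ax":0,"ay":0,"az":0.086},{"gripper":0.35,"dx":24,"dy":-28,"dz":0,"ax":0,"ay":0,"az":0},{"gripper":0.35,"dx":24,"dy":-28,"dz":0,"ax":0,"ay":0,"az":0},{"gripper":0.35,"dx":24,"dy":-28,"dz":0,"ax":0,"ay":0,"az":0},{"gripper":0.35,"dx":24,"dy":-28,"dz":0,"ax":0,"ay":0,"az":0},{"gripper":0.35,"dx":24,"dy":-28,"dz":0,"ax":0,"ay":0,"az":0},{"gripper":0.35,"dx":24,"dy":-28,"dz":0,"ax":0,"ay":0,"az":0},{"gripper":0.35,"dx":24,"dy":-28,"dz":0,"ax":0,"ay":0,"az":0},{"gripper":0.35,"dx":24,"dy":-28,"dz":0,"ax":0,"ay":0,"az":0},{"gripper":0.35,"dx":24,"dy":-28,"dz":0,"ax":0,"ay":0,"az":0},{"gripper":0.35,"dx":24,"dy":-28,"dz":0,"ax":0,"ay":0,"az":0},{"gripper":0.35,"dx":24,"dy":-28,"dz":20,"ax":0,"ay":0,"az":0},{"gripper":0.35,"dx":24,"dy":-28,"dz":35,"ax":0,"ay":0,"az":0},{"gripper":0.35,"dx":24,"dy":-28,"dz":35,"ax":0,"ay":0,"az":0},{"gripper":0.35,"dx":24,"dy":-28,"dz":35,"ax":0,"ay":0,"az":0},{"gripper":0.35,"dx":0,"dy":0,"dz":0,"ax":0,"ay":0,"az":0}]' 60
python3 - <<'E'
from h import *
plan(561,-187.5,13,0.8); print(status.get_state()['opening'])
E
```

```text
time: 1.78
tool_pos: [0.4996, -0.2626, 0.3733]
tool_rot: [-3.133, -0.038, 0.01]
wrist_force: [0.2, 0.7, -0.2]
opening: 0.0555
gripper_force: 0.0
now mm [ 499.6 -262.6  200.3] rotate(tool) [-0.008  0.006  0.01 ] shift in target axes [ 62.4 -74.3 187.3] in current axes [ 64.4 -72.1 187.5] q [ 0.6   0.33 -0.24  1.82  0.09  1.   -1.22] t 1.78
0.05546814583693054
```

```bash
python3 -m crank '[{"gripper":0.35,"dx":21,"dy":-25,"dz":30,"ax":0,"ay":0,"az":0},{"gripper":0.35,"dx":21,"dy":-25,"dz":30,"ax":0,"ay":0,"az":0},{"gripper":0.35,"dx":20,"dy":-24,"dz":30,"ax":0,"ay":0,"az":0},{"gripper":0.35,"dx":0,"dy":0,"dz":20,"ax":0,"ay":0,"az":0},{"gripper":0.35,"dx":0,"dy":0,"dz":0,"ax":0,"ay":0,"az":0},{"gripper":0.35,"dx":0,"dy":0,"dz":0,"ax":0,"ay":0,"az":0},{"gripper":0.35,"dx":0,"dy":0,"dz":0,"ax":0,"ay":0,"az":0}]' 60
python3 - <<'E'
from h import *
plan(561,-187.5,13,0.8); print(status.get_state()['opening'])
m,im,d=grab('wrist');cv2.imwrite('pics/w1.png',im)
for r in rects(m,d,.0295,.038,(.45,.65,-.26,-.08)): print('tray',*r)
E
```

```text
time: 2.37
tool_pos: [0.5553, -0.2001, 0.2748]
tool_rot: [3.14, 0.018, 0.002]
wrist_force: [-0.3, 0.4, 0.9]
opening: 0.0555
gripper_force: 0.0
now mm [ 555.3 -200.1  101.8] rotate(tool) [ 0.001 -0.001 -0.002] shift in target axes [  5.9 -12.6  88.8] in current axes [  5.7 -12.7  88.8] q [ 0.45  0.49 -0.24  1.85  0.15  0.82 -1.42] t 2.37
0.05550085856176027
tray [141. 207.] 4845 [578.9 -97.8  39.6  40.7] 83.7 32.5
tray [300. 237.] 6960 [ 561.8 -186.7   36.1   64.1] 91.4 32.5
tray [426. 247.] 120 [ 557.4 -257.     2.3   15.6] 75.9 33.3
tray [293. 354.] 3157 [ 487.7 -181.5   41.    41.2] 169.1 32.4
tray [394. 363.] 127 [ 481.  -242.9    3.2   21.8] 69.4 34.1
```

View pics/w1.png

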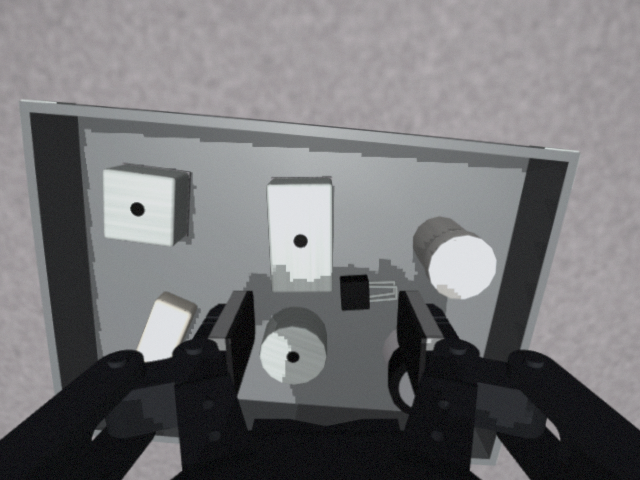

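The wrist view shows bar_c at (300,237), clear between the square (140,205) and the can (455,255). I'll shift, descend and grasp.

```bash
python3 -m crank '[{"gripper":0.35,"dx":6,"dy":-13,"dz":20,"ax":0,"ay":0,"az":0},{"gripper":0.35,"dx":0,"dy":0,"dz":20,"ax":0,"ay":0,"az":0},{"gripper":0.35,"dx":0,"dy":0,"dz":10,"ax":0,"ay":0,"az":0},{"gripper":0.35,"dx":0,"dy":0,"dz":0,"ax":0,"ay":0,"az":0},{"gripper":0.35,"dx":0,"dy":0,"dz":0,"ax":0,"ay":0,"az":0}]' 60
python3 - <<'E'
from h import *
plan(561.8,-186.7,14,1.0)
E
```

```text
time: 2.83
tool_pos: [0.561, -0.1867, 0.2243]
tool_rot: [3.141, 0.019, 0.001]
wrist_force: [0.5, 0.1, 0.3]
opening: 0.0555
gripper_force: 0.0
now mm [ 561.  -186.7   51.3] rotate(tool) [ 0.001 -0.001 -0.005] shift in target axes [ 0.8  0.  37.3] in current axes [ 0.8 -0.  37.3] q [ 0.42  0.56 -0.22  1.88  0.18  0.72 -1.47] t 2.83
```

```bash
python3 -m crank '[{"gripper":0.35,"dx":1,"dy":0,"dz":12,"ax":0,"ay":0,"az":0},{"gripper":0.35,"dx":0,"dy":0,"dz":12,"ax":0,"ay":0,"az":0},{"gripper":0.35,"dx":0,"dy":0,"dz":13,"ax":0,"ay":0,"az":0},{"gripper":0.35,"dx":0,"dy":0,"dz":0,"ax":0,"ay":0,"az":0},{"gripper":0.35,"dx":0,"dy":0,"dz":0,"ax":0,"ay":0,"az":0},{"gripper":0.8,"dx":0,"dy":0,"dz":0,"ax":0,"ay":0,"az":0},{"gripper":0.8,"dx":0,"dy":0,"dz":0,"ax":0,"ay":0,"az":0},{"gripper":0.8,"dx":0,"dy":0,"dz":0,"ax":0,"ay":0,"az":0},{"gripper":0.8,"dx":0,"dy":0,"dz":0,"ax":0,"ay":0,"az":0},{"gripper":0.8,"dx":0,"dy":0,"dz":0,"ax":0,"ay":0,"az":0},{"gripper":0.8,"dx":0,"dy":0,"dz":0,"ax":0,"ay":0,"az":0}]' 60
```

```text
time: 3.75
tool_pos: [0.5624, -0.1856, 0.1871]
tool_rot: [3.141, 0.022, 0.002]
wrist_force: [-0.8, 0.5, 2.5]
opening: 0.0344
gripper_force: 61.0
```

```bash
python3 -m crank '[{"gripper":0.8,"dx":0,"dy":0,"dz":-10,"ax":0,"ay":0,"az":0},{"gripper":0.8,"dx":0,"dy":0,"dz":-20,"ax":0,"ay":0,"az":0},{"gripper":0.8,"dx":0,"dy":0,"dz":-25,"ax":0,"ay":0,"az":0},{"gripper":0.8,"dx":0,"dy":0,"dz":-25,"ax":0,"ay":0,"az":0},{"gripper":0.8,"dx":0,"dy":0,"dz":-25,"ax":0,"ay":0,"az":0},{"gripper":0.8,"dx":0,"dy":0,"dz":-15,"ax":0,"ay":0,"az":0},{"gripper":0.8,"dx":0,"dy":0,"dz":0,"ax":0,"ay":0,"az":0},{"gripper":0.8,"dx":0,"dy":0,"dz":0,"ax":0,"ay":0,"az":0}]' 60
python3 - <<'E'
from h import *
plan(608,182.1,100,86.8)
plan(608,182.1,100,-93.2)
m,im,d=grab('scene');cv2.imwrite('pics/s1.png',im)
m,im,d=grab('side')
for r in rects(m,d,.1,.2,(.5,.65,-.26,-.1)): print('held',*r)
E
```

```text
time: 4.42
tool_pos: [0.5617, -0.1854, 0.3067]
tool_rot: [3.141, 0.022, 0.0]
wrist_force: [-0.5, -0.8, -4.8]
opening: 0.035
gripper_force: 60.7
now mm [ 561.7 -185.4  133.7] rotate(tool) [ 0.    -0.    -1.501] shift in target axes [369.6  25.7  33.7] in current axes [  51.3 -366.9   33.7] q [ 0.44  0.45 -0.25  1.83  0.14  0.88 -1.43] t 4.42
now mm [ 561.7 -185.4  133.7] rotate(tool) [-0.   -0.    1.64] shift in target axes [-369.6  -25.7   33.7] in current axes [  51.3 -366.9   33.7] q [ 0.44  0.45 -0.25  1.83  0.14  0.88 -1.43] t 4.42
held [391. 135.] 1397 [ 558.5 -186.8   64.4  111.5] 179.0 159.7
```

View pics/s1.png

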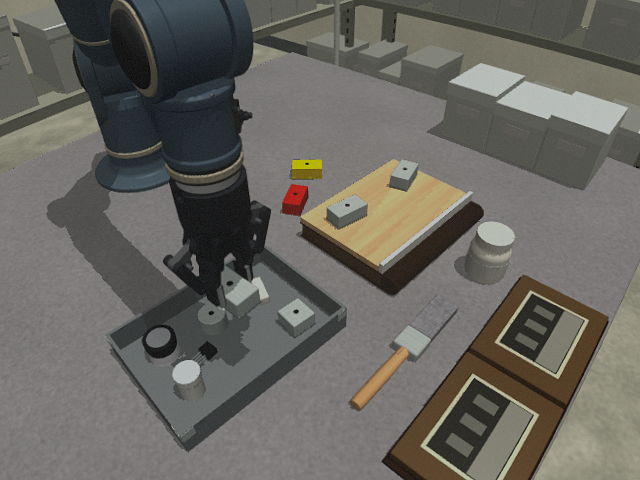

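Bar_c is held level at (240,295), clear of the tray. I'll turn, then carry it to the board.

```bash
python3 -m crank '[{"gripper":0.8,"dx":0,"dy":0,"dz":0,"ax":0,"ay":0,"az":-0.12},{"gripper":0.8,"dx":0,"dy":0,"dz":0,"ax":0,"ay":0,"az":-0.12},{"gripper":0.8,"dx":0,"dy":0,"dz":0,"ax":0,"ay":0,"az":-0.12},{"gripper":0.8,"dx":0,"dy":0,"dz":0,"ax":0,"ay":0,"az":-0.12},{"gripper":0.8,"dx":0,"dy":0,"dz":0,"ax":0,"ay":0,"az":-0.12},{"gripper":0.8,"dx":0,"dy":0,"dz":0,"ax":0,"ay":0,"az":-0.12},{"gripper":0.8,"dx":0,"dy":0,"dz":0,"ax":0,"ay":0,"az":-0.12},{"gripper":0.8,"dx":0,"dy":0,"dz":0,"ax":0,"ay":0,"az":-0.12},{"gripper":0.8,"dx":0,"dy":0,"dz":0,"ax":0,"ay":0,"az":-0.12},{"gripper":0.8,"dx":0,"dy":0,"dz":0,"ax":0,"ay":0,"az":-0.12},{"gripper":0.8,"dx":0,"dy":0,"dz":0,"ax":0,"ay":0,"az":-0.12},{"gripper":0.8,"dx":0,"dy":0,"dz":0,"ax":0,"ay":0,"az":-0.12},{"gripper":0.8,"dx":0,"dy":0,"dz":0,"ax":0,"ay":0,"az":-0.06}]' 60
python3 -m crank '[{"gripper":0.8,"dx":20,"dy":2,"dz":0,"ax":0,"ay":0,"az":0},{"gripper":0.8,"dx":35,"dy":3,"dz":0,"ax":0,"ay":0,"az":0},{"gripper":0.8,"dx":35,"dy":3,"dz":0,"ax":0,"ay":0,"az":0},{"gripper":0.8,"dx":35,"dy":3,"dz":0,"ax":0,"ay":0,"az":0},{"gripper":0.8,"dx":35,"dy":3,"dz":0,"ax":0,"ay":0,"az":0},{"gripper":0.8,"dx":35,"dy":3,"dz":0,"ax":0,"ay":0,"az":0},{"gripper":0.8,"dx":35,"dy":3,"dz":0,"ax":0,"ay":0,"az":0},{"gripper":0.8,"dx":35,"dy":3,"dz":0,"ax":0,"ay":0,"az":0},{"gripper":0.8,"dx":35,"dy":3,"dz":0,"ax":0,"ay":0,"az":0},{"gripper":0.8,"dx":35,"dy":0,"dz":0,"ax":0,"ay":0,"az":0},{"gripper":0.8,"dx":20,"dy":0,"dz":0,"ax":0,"ay":0,"az":0},{"gripper":0.8,"dx":0,"dy":0,"dz":0,"ax":0,"ay":0,"az":0},{"gripper":0.8,"dx":0,"dy":0,"dz":0,"ax":0,"ay":0,"az":0},{"gripper":0.8,"dx":0,"dy":0,"dz":0,"ax":0,"ay":0,"az":0}]' 60
python3 - <<'E'
from h import *
plan(606,182.1,70,86.8)
E
```

```text
time: 5.6
tool_pos: [0.5614, -0.1857, 0.3044]
tool_rot: [-2.276, -2.16, 0.002]
wrist_force: [-1.1, -0.4, -3.5]
opening: 0.0348
gripper_force: 60.5
time: 6.77
tool_pos: [0.6081, 0.1662, 0.3047]
tool_rot: [-2.284, -2.156, 0.006]
wrist_force: [0.6, -0.7, -4.7]
opening: 0.0345
gripper_force: 60.6
now mm [608.1 166.2 131.7] rotate(tool) [-0.003  0.002 -0.002] shift in target axes [15.8 -3.  61.7] in current axes [15.9 -2.8 61.6] q [ 0.11  0.57 -0.62  1.72  0.39  0.98 -0.72] t 6.77
```

```bash
python3 -m crank '[{"gripper":0.8,"dx":16,"dy":-2,"dz":20,"ax":0,"ay":0,"az":0},{"gripper":0.8,"dx":0,"dy":0,"dz":25,"ax":0,"ay":0,"az":0},{"gripper":0.8,"dx":0,"dy":0,"dz":20,"ax":0,"ay":0,"az":0},{"gripper":0.8,"dx":0,"dy":0,"dz":3,"ax":0,"ay":0,"az":0},{"gripper":0.8,"dx":0,"dy":0,"dz":0,"ax":0,"ay":0,"az":0},{"gripper":0.8,"dx":0,"dy":0,"dz":0,"ax":0,"ay":0,"az":0},{"gripper":0.8,"dx":0,"dy":0,"dz":0,"ax":0,"ay":0,"az":0}]' 60
python3 - <<'E'
from h import *
plan(607,182.2,55,86.8)
for n in ('side','scene'):
    m,im,d=grab(n);cv2.imwrite(f'pics/p_{n}.png',im)
    print(n,*rects(m,d,.070,.090,(.45,.68,.05,.33)),sep='\n')
E
```

```text
time: 7.35
tool_pos: [0.608, 0.1831, 0.24]
tool_rot: [2.284, 2.155, 0.004]
wrist_force: [0.4, 0.5, -3.8]
opening: 0.0349
gripper_force: 60.9
now mm [608.  183.1  67. ] rotate(tool) [ 0.003 -0.001 -0.002] shift in target axes [-0.9 -1.  12. ] in current axes [-0.9 -1.  12. ] q [ 0.05  0.65 -0.58  1.75  0.45  0.87 -0.79] t 7.35
side
(array([197., 285.]), np.int32(618), array([601. , 196. ,  40.2,  58.9]), 105.1, np.float64(83.2))
(array([289., 288.]), np.int32(937), array([507.1, 107.2,  37.5,  64.3]), 167.2, np.float64(74.2))
(array([199., 357.]), np.int32(1173), array([518.4, 268.8,  38. ,  64.6]), 13.7, np.float64(73.7))
scene
(array([417., 208.]), np.int32(672), array([605.2, 177. ,  59.7,  60.7]), 59.1, np.float64(83.0))
(array([347., 206.]), np.int32(517), array([508. , 107.4,  37. ,  63.4]), 167.4, np.float64(73.6))
```

View pics/p_scene.png

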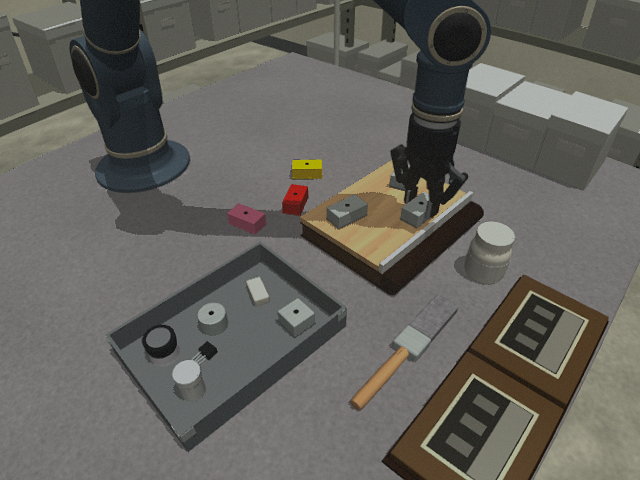

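Bar_c hangs level over the board beside the edge at (415,210). I'll lower it gently.

```bash
python3 -m crank '[{"gripper":0.8,"dx":-1,"dy":-1,"dz":5,"ax":0,"ay":0,"az":0},{"gripper":0.8,"dx":0,"dy":0,"dz":3,"ax":0,"ay":0,"az":0},{"gripper":0.8,"dx":0,"dy":0,"dz":2,"ax":0,"ay":0,"az":0},{"gripper":0.8,"dx":0,"dy":0,"dz":1,"ax":0,"ay":0,"az":0},{"gripper":0.8,"dx":0,"dy":0,"dz":0,"ax":0,"ay":0,"az":0},{"gripper":0.8,"dx":0,"dy":0,"dz":0,"ax":0,"ay":0,"az":0}]' 60
python3 -m crank '[{"gripper":0.8,"dx":0,"dy":0,"dz":1,"ax":0,"ay":0,"az":0},{"gripper":0.8,"dx":0,"dy":0,"dz":0,"ax":0,"ay":0,"az":0}]' 60
```

```text
time: 7.95
tool_pos: [0.606, 0.1824, 0.2281]
tool_rot: [2.284, 2.157, -0.002]
wrist_force: [-3.4, -2.0, 4.6]
opening: 0.0349
gripper_force: 61.9
time: 8.12
tool_pos: [0.606, 0.1825, 0.2281]
tool_rot: [2.283, 2.156, -0.002]
wrist_force: [-6.1, -4.1, 9.8]
opening: 0.035
gripper_force: 62.8
```

```bash
python3 -m crank '[{"gripper":0.35,"dx":0,"dy":0,"dz":-1,"ax":0,"ay":0,"az":0},{"gripper":0.35,"dx":0,"dy":0,"dz":0,"ax":0,"ay":0,"az":0},{"gripper":0.35,"dx":0,"dy":0,"dz":0,"ax":0,"ay":0,"az":0},{"gripper":0.35,"dx":0,"dy":0,"dz":0,"ax":0,"ay":0,"az":0},{"gripper":0.35,"dx":0,"dy":0,"dz":0,"ax":0,"ay":0,"az":0},{"gripper":0.35,"dx":0,"dy":0,"dz":0,"ax":0,"ay":0,"az":0}]' 60
python3 -m crank '[{"gripper":0.35,"dx":0,"dy":0,"dz":-20,"ax":0,"ay":0,"az":0},{"gripper":0.35,"dx":0,"dy":0,"dz":-30,"ax":0,"ay":0,"az":0},{"gripper":0.35,"dx":0,"dy":0,"dz":-20,"ax":0,"ay":0,"az":0},{"gripper":0.35,"dx":0,"dy":0,"dz":0,"ax":0,"ay":0,"az":0},{"gripper":0.35,"dx":0,"dy":0,"dz":0,"ax":0,"ay":0,"az":0},{"gripper":0.35,"dx":0,"dy":0,"dz":0,"ax":0,"ay":0,"az":0}]'
python3 - <<'E'
from h import *
for n in ('wrist','side','scene'):
    m,im,d=grab(n);print(n,*rects(m,d,.070,.080,(.45,.68,.05,.33)),sep='\n')
# bar_a: short dir 168 -> tool y dir; bar_b 14.5
plan(507.3,107.4,100,90-12.3)
E
```

```text
time: 8.62
tool_pos: [0.6063, 0.1826, 0.2274]
tool_rot: [-2.284, -2.157, -0.0]
wrist_force: [-0.3, 0.5, -0.2]
opening: 0.0555
gripper_force: 0.0
time: 9.12
tool_pos: [0.6059, 0.1823, 0.2968]
tool_rot: [-2.284, -2.157, 0.002]
wrist_force: [0.6, -0.9, 0.3]
opening: 0.0556
gripper_force: 0.0
wrist
(array([131.,  92.]), np.int32(10868), array([519.5, 269.8,  36.7,  64.2]), 14.4, np.float64(73.4))
(array([326., 259.]), np.int32(7989), array([605.7, 181.4,  36.1,  64.2]), 177.0, np.float64(73.6))
(array([155., 348.]), np.int32(774), array([507.5, 134. ,  14.9,  24.5]), 78.0, np.float64(73.1))
(array([170., 430.]), np.int32(83), array([504.3,  78.8,   5.5,  13.8]), 100.1, np.float64(73.6))
side
(array([206., 283.]), np.int32(770), array([605.4, 180.8,  38.1,  65. ]), 177.5, np.float64(73.8))
(array([289., 288.]), np.int32(936), array([507.2, 107.2,  37.1,  64.9]), 168.6, np.float64(74.1))
(array([199., 357.]), np.int32(1173), array([518.2, 268.7,  37.5,  64.5]), 14.3, np.float64(73.7))
scene
(array([400., 173.]), np.int32(160), array([520.5, 267.4,  35.8,  61.3]), 14.7, np.float64(73.6))
(array([347., 206.]), np.int32(510), array([507.4, 107.9,  38.6,  64.9]), 168.4, np.float64(73.6))
(array([418., 210.]), np.int32(507), array([606.1, 181.2,  36.7,  65.6]), 177.8, np.float64(73.6))
now mm [605.8 182.2 123.1] rotate(tool) [-0.002  0.001  0.158] shift in target axes [-94.1 -80.3  23.1] in current axes [-80.3 -94.   23.4] q [ 0.08  0.59 -0.62  1.72  0.4   0.97 -0.75] t 9.27
```

Bar_c stands on the board about 5 mm short of snug. I'll regrip it and slide it to the edge.

```bash
python3 -m crank '[{"gripper":0.35,"dx":-1,"dy":0,"dz":25,"ax":0,"ay":0,"az":0},{"gripper":0.35,"dx":0,"dy":0,"dz":25,"ax":0,"ay":0,"az":0},{"gripper":0.35,"dx":0,"dy":0,"dz":15,"ax":0,"ay":0,"az":0},{"gripper":0.35,"dx":0,"dy":0,"dz":2,"ax":0,"ay":0,"az":0},{"gripper":0.35,"dx":0,"dy":0,"dz":0,"ax":0,"ay":0,"az":0},{"gripper":0.8,"dx":0,"dy":0,"dz":0,"ax":0,"ay":0,"az":0},{"gripper":0.8,"dx":0,"dy":0,"dz":0,"ax":0,"ay":0,"az":0},{"gripper":0.8,"dx":0,"dy":0,"dz":0,"ax":0,"ay":0,"az":0},{"gripper":0.8,"dx":0,"dy":0,"dz":0,"ax":0,"ay":0,"az":0},{"gripper":0.8,"dx":0,"dy":1,"dz":0,"ax":0,"ay":0,"az":0},{"gripper":0.8,"dx":0,"dy":1,"dz":0,"ax":0,"ay":0,"az":0},{"gripper":0.8,"dx":0,"dy":1,"dz":0,"ax":0,"ay":0,"az":0},{"gripper":0.8,"dx":0,"dy":1,"dz":0,"ax":0,"ay":0,"az":0},{"gripper":0.8,"dx":0,"dy":0,"dz":0,"ax":0,"ay":0,"az":0}]' 40
python3 -m crank '[{"gripper":0.8,"dx":0,"dy":1,"dz":0,"ax":0,"ay":0,"az":0},{"gripper":0.8,"dx":0,"dy":0,"dz":0,"ax":0,"ay":0,"az":0}]' 40
```

```text
time: 10.43
tool_pos: [0.608, 0.1824, 0.232]
tool_rot: [-2.281, -2.156, 0.008]
wrist_force: [-9.2, -0.9, 12.5]
opening: 0.0352
gripper_force: 43.7
time: 10.6
tool_pos: [0.6083, 0.1825, 0.232]
tool_rot: [-2.28, -2.156, 0.01]
wrist_force: [-12.6, -1.0, 13.9]
opening: 0.0346
gripper_force: 43.9
```

```bash
python3 -m crank '[{"gripper":0.8,"dx":0,"dy":0,"dz":-2,"ax":0,"ay":0,"az":0},{"gripper":0.8,"dx":0,"dy":0,"dz":0,"ax":0,"ay":0,"az":0}]' 40
python3 -m crank '[{"gripper":0.8,"dx":0,"dy":1,"dz":0,"ax":0,"ay":0,"az":0},{"gripper":0.8,"dx":0,"dy":0,"dz":0,"ax":0,"ay":0,"az":0},{"gripper":0.8,"dx":0,"dy":0,"dz":0,"ax":0,"ay":0,"az":0}]' 40
```

```text
time: 10.77
tool_pos: [0.6109, 0.181, 0.2326]
tool_rot: [2.283, 2.157, -0.0]
wrist_force: [0.9, -0.7, -3.9]
opening: 0.0351
gripper_force: 41.8
time: 11.02
tool_pos: [0.612, 0.1807, 0.2321]
tool_rot: [-2.284, -2.157, 0.002]
wrist_force: [-1.4, -1.6, -2.0]
opening: 0.035
gripper_force: 42.0
```

```bash
python3 -m crank '[{"gripper":0.8,"dx":0,"dy":1,"dz":0,"ax":0,"ay":0,"az":0},{"gripper":0.8,"dx":0,"dy":0,"dz":0,"ax":0,"ay":0,"az":0},{"gripper":0.8,"dx":0,"dy":0,"dz":0,"ax":0,"ay":0,"az":0}]' 40
```

```text
time: 11.27
tool_pos: [0.6123, 0.1808, 0.2321]
tool_rot: [-2.283, -2.156, 0.005]
wrist_force: [-4.4, -1.0, 0.1]
opening: 0.035
gripper_force: 42.2
```

Bar_c is against the edge. I'll release it and go to bar_a.

```bash
python3 -m crank '[{"gripper":0.35,"dx":0,"dy":0,"dz":0,"ax":0,"ay":0,"az":0},{"gripper":0.35,"dx":0,"dy":0,"dz":0,"ax":0,"ay":0,"az":0},{"gripper":0.35,"dx":0,"dy":0,"dz":0,"ax":0,"ay":0,"az":0},{"gripper":0.35,"dx":0,"dy":0,"dz":0,"ax":0,"ay":0,"az":0},{"gripper":0.35,"dx":0,"dy":0,"dz":-25,"ax":0,"ay":0,"az":0},{"gripper":0.35,"dx":0,"dy":0,"dz":-25,"ax":0,"ay":0,"az":0},{"gripper":0.35,"dx":0,"dy":0,"dz":-20,"ax":0,"ay":0,"az":0.08},{"gripper":0.35,"dx":0,"dy":0,"dz":0,"ax":0,"ay":0,"az":0.08},{"gripper":0.35,"dx":-28,"dy":-30,"dz":0,"ax":0,"ay":0,"az":0},{"gripper":0.35,"dx":-28,"dy":-30,"dz":0,"ax":0,"ay":0,"az":0},{"gripper":0.35,"dx":-25,"dy":-25,"dz":0,"ax":0,"ay":0,"az":0},{"gripper":0.35,"dx":0,"dy":0,"dz":0,"ax":0,"ay":0,"az":0},{"gripper":0.35,"dx":0,"dy":0,"dz":0,"ax":0,"ay":0,"az":0},{"gripper":0.35,"dx":0,"dy":0,"dz":0,"ax":0,"ay":0,"az":0}]'
python3 - <<'E'
from h import *
for n in ('wrist','side','scene'):
    m,im,d=grab(n);print(n,*rects(m,d,.070,.080,(.45,.68,.05,.33)),sep='\n')
plan(507.3,107.4,58,78.3)
E
```

```text
time: 12.43
tool_pos: [0.5136, 0.1207, 0.3034]
tool_rot: [2.448, 1.967, 0.004]
wrist_force: [0.7, -0.1, 0.8]
opening: 0.0554
gripper_force: 0.0
wrist
(array([279.,  11.]), np.int32(1418), array([521.9, 239.1,  13.7,  35.5]), 78.2, np.float64(73.2))
(array([493., 101.]), np.int32(10035), array([611.1, 179.5,  36.8,  64.4]), 177.0, np.float64(73.6))
(array([319., 277.]), np.int32(7141), array([507.6, 108.2,  36.2,  64.3]), 167.8, np.float64(73.6))
side
(array([205., 279.]), np.int32(880), array([610.7, 178.4,  37.7,  64.8]), 177.4, np.float64(73.8))
(array([289., 290.]), np.int32(828), array([506.7, 107.2,  36.7,  64.1]), 168.4, np.float64(74.1))
(array([199., 357.]), np.int32(1168), array([518.2, 269.1,  37.1,  64.2]), 14.0, np.float64(73.7))
scene
(array([404., 170.]), np.int32(363), array([519.7, 269.1,  35.5,  65.6]), 15.9, np.float64(73.9))
(array([347., 206.]), np.int32(517), array([508. , 107.7,  37.7,  64.2]), 168.2, np.float64(73.5))
(array([420., 211.]), np.int32(520), array([611.3, 179.5,  36.2,  65.3]), 178.2, np.float64(73.6))
now mm [513.8 121.2 129.9] rotate(tool) [ 0.001 -0.002 -0.012] shift in target axes [-14.8  -3.6  71.9] in current axes [-15.   -3.5  71.9] q [ 0.19  0.42 -0.63  1.96  0.32  0.86 -0.83] t 12.58
```

```bash
python3 -m crank '[{"gripper":0.35,"dx":-14,"dy":-3.5,"dz":20,"ax":0,"ay":0,"az":-0.012},{"gripper":0.35,"dx":0,"dy":0,"dz":25,"ax":0,"ay":0,"az":0},{"gripper":0.35,"dx":0,"dy":0,"dz":20,"ax":0,"ay":0,"az":0},{"gripper":0.35,"dx":0,"dy":0,"dz":6,"ax":0,"ay":0,"az":0},{"gripper":0.35,"dx":0,"dy":0,"dz":0,"ax":0,"ay":0,"az":0},{"gripper":0.35,"dx":0,"dy":0,"dz":0,"ax":0,"ay":0,"az":0},{"gripper":0.8,"dx":0,"dy":0,"dz":0,"ax":0,"ay":0,"az":0},{"gripper":0.8,"dx":0,"dy":0,"dz":-1,"ax":0,"ay":0,"az":0},{"gripper":0.8,"dx":0,"dy":0,"dz":-1,"ax":0,"ay":0,"az":0},{"gripper":0.8,"dx":0,"dy":0,"dz":0,"ax":0,"ay":0,"az":0},{"gripper":0.8,"dx":0,"dy":0,"dz":0,"ax":0,"ay":0,"az":0}]' 60
python3 - <<'E'
from h import *
plan(0,0,58,78.3)
E
```

```text
time: 13.5
tool_pos: [0.506, 0.1072, 0.2337]
tool_rot: [2.437, 1.982, -0.001]
wrist_force: [-0.8, -0.2, -1.0]
opening: 0.0344
gripper_force: 61.2
now mm [506.  107.2  60.7] rotate(tool) [-0.     0.    -0.001] shift in target axes [-207.6 -473.7    2.7] in current axes [-208.1 -473.5    2.8] q [ 0.16  0.51 -0.57  2.03  0.41  0.72 -0.88] t 13.5
```

```bash
python3 -m crank '[{"gripper":0.8,"dx":0,"dy":0,"dz":-5,"ax":0,"ay":0,"az":0},{"gripper":0.8,"dx":0,"dy":0,"dz":-5,"ax":0,"ay":0,"az":-0.075},{"gripper":0.8,"dx":0,"dy":0,"dz":0,"ax":0,"ay":0,"az":-0.073},{"gripper":0.8,"dx":0,"dy":10,"dz":0,"ax":0,"ay":0,"az":0},{"gripper":0.8,"dx":2,"dy":20,"dz":0,"ax":0,"ay":0,"az":0},{"gripper":0.8,"dx":3,"dy":25,"dz":0,"ax":0,"ay":0,"az":0},{"gripper":0.8,"dx":3,"dy":20,"dz":0,"ax":0,"ay":0,"az":0},{"gripper":0.8,"dx":2,"dy":15,"dz":0,"ax":0,"ay":0,"az":0},{"gripper":0.8,"dx":0,"dy":4,"dz":0,"ax":0,"ay":0,"az":0},{"gripper":0.8,"dx":0,"dy":0,"dz":0,"ax":0,"ay":0,"az":0},{"gripper":0.8,"dx":0,"dy":0,"dz":0,"ax":0,"ay":0,"az":0},{"gripper":0.8,"dx":0,"dy":0,"dz":0,"ax":0,"ay":0,"az":0}]' 60
python3 - <<'E'
from h import *
for n in ('side','scene'):
    m,im,d=grab(n);print(n,*rects(m,d,.070,.090,(.45,.68,.05,.33)),sep='\n')
plan(603.5,112,60,86.8)
E
```

```text
time: 14.5
tool_pos: [0.5996, 0.112, 0.2432]
tool_rot: [-2.283, -2.157, 0.003]
wrist_force: [-0.1, -0.1, -4.6]
opening: 0.0345
gripper_force: 60.8
side
(array([238., 259.]), np.int32(646), array([595.6, 122.9,  41.9,  54.2]), 85.1, np.float64(82.2))
(array([206., 279.]), np.int32(886), array([611.4, 178.6,  39.1,  65.8]), 177.8, np.float64(73.7))
(array([199., 357.]), np.int32(1180), array([518.6, 268.7,  37.4,  64.6]), 13.5, np.float64(73.7))
scene
(array([428., 214.]), np.int32(142), array([625.5, 179.3,  11.7,  62.9]), 1.7, np.float64(73.4))
(array([389., 226.]), np.int32(700), array([597. , 106. ,  58.9,  59.7]), 60.1, np.float64(81.7))
now mm [599.8 112.1  70.5] rotate(tool) [-0.001  0.001 -0.001] shift in target axes [ 0.1  3.7 10.5] in current axes [ 0.1  3.7 10.5] q [ 0.17  0.62 -0.59  1.81  0.44  0.85 -0.69] t 14.6
```

```bash
python3 -m crank '[{"gripper":0.8,"dx":0,"dy":4,"dz":4,"ax":0,"ay":0,"az":0},{"gripper":0.8,"dx":0,"dy":0,"dz":4,"ax":0,"ay":0,"az":0},{"gripper":0.8,"dx":0,"dy":0,"dz":2,"ax":0,"ay":0,"az":0},{"gripper":0.8,"dx":0,"dy":0,"dz":0,"ax":0,"ay":0,"az":0},{"gripper":0.8,"dx":0,"dy":0,"dz":0,"ax":0,"ay":0,"az":0}]' 60
python3 -m crank '[{"gripper":0.8,"dx":0,"dy":3,"dz":0,"ax":0,"ay":0,"az":0},{"gripper":0.8,"dx":0,"dy":2,"dz":0,"ax":0,"ay":0,"az":0},{"gripper":0.8,"dx":0,"dy":1,"dz":0,"ax":0,"ay":0,"az":0},{"gripper":0.8,"dx":0,"dy":0,"dz":0,"ax":0,"ay":0,"az":0},{"gripper":0.8,"dx":0,"dy":0,"dz":0,"ax":0,"ay":0,"az":0}]' 60
```

```text
time: 15.02
tool_pos: [0.6047, 0.1116, 0.2338]
tool_rot: [2.284, 2.157, -0.0]
wrist_force: [-0.5, -1.4, -0.4]
opening: 0.0344
gripper_force: 61.3
time: 15.43
tool_pos: [0.6089, 0.1121, 0.2338]
tool_rot: [-2.281, -2.156, 0.008]
wrist_force: [-8.2, -2.0, 6.1]
opening: 0.0345
gripper_force: 62.1
```

```bash
python3 -m crank '[{"gripper":0.8,"dx":1,"dy":-1,"dz":0,"ax":0,"ay":0,"az":0},{"gripper":0.8,"dx":1,"dy":0,"dz":0,"ax":0,"ay":0,"az":0},{"gripper":0.8,"dx":0,"dy":0,"dz":0,"ax":0,"ay":0,"az":0},{"gripper":0.8,"dx":0,"dy":0,"dz":0,"ax":0,"ay":0,"az":0}]' 60
python3 -m crank '[{"gripper":0.8,"dx":1,"dy":0,"dz":0,"ax":0,"ay":0,"az":0},{"gripper":0.8,"dx":0,"dy":0,"dz":0,"ax":0,"ay":0,"az":0},{"gripper":0.8,"dx":0,"dy":0,"dz":0,"ax":0,"ay":0,"az":0}]' 60
python3 -m crank '[{"gripper":0.8,"dx":1,"dy":0,"dz":0,"ax":0,"ay":0,"az":0},{"gripper":0.8,"dx":0,"dy":0,"dz":0,"ax":0,"ay":0,"az":0},{"gripper":0.8,"dx":0,"dy":0,"dz":0,"ax":0,"ay":0,"az":0}]' 60
python3 - <<'E'
from h import *
for n in ('side','scene'):
    m,im,d=grab(n);print(n,*rects(m,d,.070,.0775,(.45,.68,.05,.33)),sep='\n')
E
```

```text
time: 15.77
tool_pos: [0.6087, 0.1125, 0.2338]
tool_rot: [2.284, 2.157, -0.009]
wrist_force: [-5.8, -4.0, 5.6]
opening: 0.0346
gripper_force: 62.0
time: 16.02
tool_pos: [0.6087, 0.1128, 0.2338]
tool_rot: [2.284, 2.156, -0.011]
wrist_force: [-7.2, -5.6, 6.7]
opening: 0.0343
gripper_force: 62.2
time: 16.27
tool_pos: [0.6088, 0.1131, 0.2338]
tool_rot: [2.284, 2.155, -0.013]
wrist_force: [-7.3, -8.1, 8.0]
opening: 0.0345
gripper_force: 62.3
side
(array([234., 258.]), np.int32(484), array([604.4, 123.3,  40.4,  56. ]), 86.7, np.float64(74.1))
(array([205., 279.]), np.int32(875), array([610.5, 178.5,  38.4,  65. ]), 177.7, np.float64(73.8))
(array([199., 357.]), np.int32(1172), array([518.2, 269.1,  37.5,  64.6]), 12.6, np.float64(73.7))
scene
(array([393., 231.]), np.int32(529), array([603.2, 108.9,  62.2,  64.4]), 57.4, np.float64(73.7))
```

```bash
python3 -m crank '[{"gripper":0.35,"dx":0,"dy":0,"dz":0,"ax":0,"ay":0,"az":0},{"gripper":0.35,"dx":0,"dy":0,"dz":0,"ax":0,"ay":0,"az":0},{"gripper":0.35,"dx":0,"dy":0,"dz":0,"ax":0,"ay":0,"az":0},{"gripper":0.35,"dx":0,"dy":0,"dz":0,"ax":0,"ay":0,"az":0},{"gripper":0.35,"dx":0,"dy":0,"dz":-25,"ax":0,"ay":0,"az":0},{"gripper":0.35,"dx":0,"dy":0,"dz":-25,"ax":0,"ay":0,"az":0},{"gripper":0.35,"dx":0,"dy":0,"dz":-20,"ax":0,"ay":0,"az":0},{"gripper":0.35,"dx":25,"dy":-25,"dz":0,"ax":0,"ay":0,"az":-0.1},{"gripper":0.35,"dx":35,"dy":-25,"dz":0,"ax":0,"ay":0,"az":-0.1},{"gripper":0.35,"dx":35,"dy":-10,"dz":0,"ax":0,"ay":0,"az":-0.1},{"gripper":0.35,"dx":35,"dy":0,"dz":0,"ax":0,"ay":0,"az":0},{"gripper":0.35,"dx":15,"dy":0,"dz":0,"ax":0,"ay":0,"az":0},{"gripper":0.35,"dx":0,"dy":0,"dz":0,"ax":0,"ay":0,"az":0},{"gripper":0.35,"dx":0,"dy":0,"dz":0,"ax":0,"ay":0,"az":0}]'
python3 - <<'E'
from h import *
for n in ('wrist','side','scene'):
    m,im,d=grab(n);print(n,*rects(m,d,.070,.080,(.45,.68,.05,.33)),sep='\n')
plan(519,269.2,59,104.3)
E
```

```text
time: 17.53
tool_pos: [0.5335, 0.2576, 0.3037]
tool_rot: [1.933, 2.477, 0.001]
wrist_force: [0.3, -1.0, 0.1]
opening: 0.0556
gripper_force: 0.0
wrist
(array([305., 227.]), np.int32(7986), array([519.1, 269.5,  35.9,  63.8]), 14.5, np.float64(73.6))
(array([400., 400.]), np.int32(1033), array([600.3, 181.4,  15.7,  44. ]), 178.4, np.float64(73.3))
side
(array([241., 254.]), np.int32(812), array([606.9, 110.9,  37.8,  65.2]), 176.3, np.float64(74.1))
(array([217., 271.]), np.int32(330), array([609.1, 160.4,  28.9,  37.4]), 88.6, np.float64(73.8))
(array([199., 357.]), np.int32(1171), array([518.1, 268.9,  38.1,  64.3]), 13.2, np.float64(73.7))
scene
(array([404., 170.]), np.int32(368), array([519.5, 269.1,  36. ,  64.1]), 15.7, np.float64(73.9))
(array([407., 221.]), np.int32(1129), array([608.9, 145.9,  38.3, 133.2]), 176.9, np.float64(73.5))
now mm [534.6 254.9 130.2] rotate(tool) [-0.     0.001 -0.009] shift in target axes [ 17.7 -11.6  71.2] in current axes [ 17.7 -11.7  71.2] q [ 0.01  0.55 -0.72  1.81  0.43  0.95 -0.65] t 17.68
```

```bash
python3 -m crank '[{"gripper":0.35,"dx":17.5,"dy":-11.5,"dz":10,"ax":0,"ay":0,"az":-0.009},{"gripper":0.35,"dx":0,"dy":0,"dz":20,"ax":0,"ay":0,"az":0},{"gripper":0.35,"dx":0,"dy":0,"dz":25,"ax":0,"ay":0,"az":0},{"gripper":0.35,"dx":0,"dy":0,"dz":15,"ax":0,"ay":0,"az":0},{"gripper":0.35,"dx":0,"dy":0,"dz":0,"ax":0,"ay":0,"az":0},{"gripper":0.35,"dx":0,"dy":0,"dz":0,"ax":0,"ay":0,"az":0},{"gripper":0.8,"dx":0,"dy":0,"dz":0,"ax":0,"ay":0,"az":0},{"gripper":0.8,"dx":0,"dy":0,"dz":-1,"ax":0,"ay":0,"az":0},{"gripper":0.8,"dx":0,"dy":0,"dz":-1,"ax":0,"ay":0,"az":0},{"gripper":0.8,"dx":0,"dy":0,"dz":0,"ax":0,"ay":0,"az":0},{"gripper":0.8,"dx":0,"dy":0,"dz":0,"ax":0,"ay":0,"az":0},{"gripper":0.8,"dx":0,"dy":0,"dz":-5,"ax":0,"ay":0,"az":0},{"gripper":0.8,"dx":0,"dy":0,"dz":-4,"ax":0,"ay":0,"az":0.1},{"gripper":0.8,"dx":0,"dy":0,"dz":0,"ax":0,"ay":0,"az":0.1},{"gripper":0.8,"dx":0,"dy":0,"dz":0,"ax":0,"ay":0,"az":0.1},{"gripper":0.8,"dx":0,"dy":0,"dz":0,"ax":0,"ay":0,"az":0},{"gripper":0.8,"dx":0,"dy":0,"dz":0,"ax":0,"ay":0,"az":0}]' 60
python3 - <<'E'
from h import *
# b target: lip(-21, y=-2.2+64+3=65)
x,y=-21,65; plan(629+x*.9984+y*.0558,181-x*.0558+y*.9984,60,86.8)
m,im,d=grab('side');print(*rects(m,d,.070,.090,(.45,.68,.05,.33)),sep='\n')
E
```

```text
time: 19.1
tool_pos: [0.5181, 0.2708, 0.2445]
tool_rot: [2.271, 2.171, -0.001]
wrist_force: [0.1, -0.1, -5.4]
opening: 0.034
gripper_force: 62.4
now mm [518.1 270.8  71.5] rotate(tool) [-0.     0.     0.011] shift in target axes [-18.5  94.7  11.5] in current axes [-19.5  94.5  11.5] q [-0.11  0.59 -0.61  1.87  0.44  0.82 -0.99] t 19.1
(array([241., 254.]), np.int32(814), array([607.1, 110.9,  37.8,  65.4]), 175.9, np.float64(74.0))
(array([216., 273.]), np.int32(371), array([610.1, 164. ,  35.5,  37.7]), 85.9, np.float64(73.9))
(array([188., 364.]), np.int32(655), array([513.2, 287.4,  29.9,  54.2]), 92.8, np.float64(81.5))
```

```bash
python3 -m crank '[{"gripper":0.8,"dx":-2,"dy":10,"dz":0,"ax":0,"ay":0,"az":0.011},{"gripper":0.8,"dx":-3,"dy":20,"dz":0,"ax":0,"ay":0,"az":0},{"gripper":0.8,"dx":-4,"dy":25,"dz":0,"ax":0,"ay":0,"az":0},{"gripper":0.8,"dx":-4,"dy":25,"dz":0,"ax":0,"ay":0,"az":0},{"gripper":0.8,"dx":-3,"dy":12,"dz":0,"ax":0,"ay":0,"az":0},{"gripper":0.8,"dx":0,"dy":2,"dz":4,"ax":0,"ay":0,"az":0},{"gripper":0.8,"dx":0,"dy":0,"dz":3,"ax":0,"ay":0,"az":0},{"gripper":0.8,"dx":0,"dy":0,"dz":2,"ax":0,"ay":0,"az":0},{"gripper":0.8,"dx":0,"dy":0,"dz":0,"ax":0,"ay":0,"az":0},{"gripper":0.8,"dx":0,"dy":0,"dz":0,"ax":0,"ay":0,"az":0}]' 60
python3 - <<'E'
from h import *
x,y=-18,66.5; plan(629+x*.9984+y*.0558,181-x*.0558+y*.9984,60,86.8)
m,im,d=grab('side');print(*rects(m,d,.070,.090,(.45,.68,.05,.33)),sep='\n')
E
```

```text
time: 19.98
tool_pos: [0.6144, 0.2474, 0.243]
tool_rot: [2.282, 2.145, 0.006]
wrist_force: [-5.0, -11.8, 30.6]
opening: 0.0344
gripper_force: 66.4
now mm [614.4 247.4  70. ] rotate(tool) [ 0.01   0.004 -0.006] shift in target axes [ 1.   0.3 10. ] in current axes [ 1.1  0.2 10. ] q [-0.06  0.68 -0.58  1.68  0.46  0.91 -0.88] t 19.98
(array([241., 254.]), np.int32(814), array([606.9, 110.8,  37.5,  65.4]), 175.7, np.float64(74.0))
(array([206., 279.]), np.int32(860), array([611. , 183.5,  37.6,  73.8]), 177.8, np.float64(73.7))
(array([160., 310.]), np.int32(539), array([608.2, 260.1,  36.9,  59.2]), 109.5, np.float64(80.3))
```

The wrist sees 30 N because the bar's edge is sitting on top of the metal edge. I'll raise it, back off 4 mm and lower again.

```bash
python3 -m crank '[{"gripper":0.8,"dx":0,"dy":0,"dz":-9,"ax":0,"ay":0,"az":0},{"gripper":0.8,"dx":0,"dy":0,"dz":-1,"ax":0,"ay":0,"az":0},{"gripper":0.8,"dx":1,"dy":-5,"dz":0,"ax":0,"ay":0,"az":0},{"gripper":0.8,"dx":0,"dy":0,"dz":0,"ax":0,"ay":0,"az":0},{"gripper":0.8,"dx":0,"dy":0,"dz":0,"ax":0,"ay":0,"az":0}]' 60
python3 - <<'E'
from h import *
x,y=-22,66.5; plan(629+x*.9984+y*.0558,181-x*.0558+y*.9984,60,86.8)
for n in ('side','wrist'):
    m,im,d=grab(n);print(*rects(m,d,.070,.095,(.45,.68,.05,.33)),sep='\n')
cv2.imwrite('pics/w3.png',im)
E
```

```text
time: 20.45
tool_pos: [0.6051, 0.2511, 0.244]
tool_rot: [-2.283, -2.156, 0.004]
wrist_force: [0.1, -0.1, -6.2]
opening: 0.0343
gripper_force: 62.4
now mm [605.1 251.1  71. ] rotate(tool) [-0.003  0.001 -0.001] shift in target axes [-2.1  5.8 11. ] in current axes [-2.1  5.8 11. ] q [-0.06  0.68 -0.58  1.7   0.45  0.91 -0.88] t 20.45
(array([241., 254.]), np.int32(815), array([606.7, 110.8,  38.6,  64.8]), 176.5, np.float64(74.1))
(array([206., 278.]), np.int32(867), array([610.5, 178.5,  37.7,  65.4]), 176.3, np.float64(73.9))
(array([162., 316.]), np.int32(595), array([596.3, 262.9,  39.9,  60.1]), 114.8, np.float64(81.6))
(array([328., 322.]), np.int32(19648), array([609.9, 240.3,  58.5,  91.7]), 15.8, np.float64(81.2))
```

View pics/w3.png

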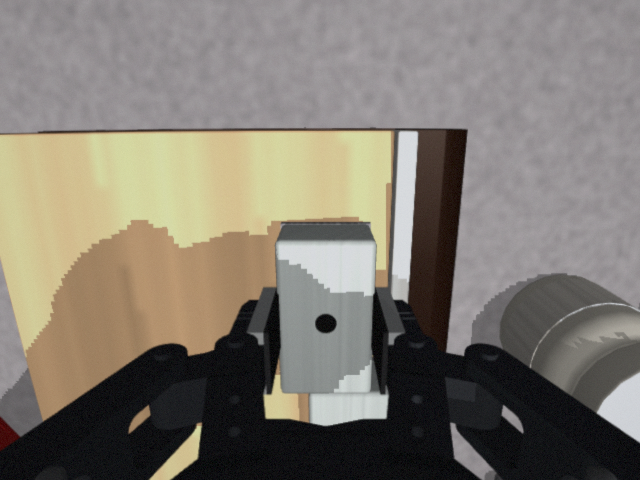

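The wrist view shows bar_b held at (325,320), parallel to the edge (400,200) and now clear of it, with bar_c behind at (345,405). I'll lower it.

```bash
python3 -m crank '[{"gripper":0.8,"dx":0,"dy":1,"dz":4,"ax":0,"ay":0,"az":0},{"gripper":0.8,"dx":0,"dy":1,"dz":4,"ax":0,"ay":0,"az":0},{"gripper":0.8,"dx":0,"dy":0,"dz":1,"ax":0,"ay":0,"az":0},{"gripper":0.8,"dx":0,"dy":0,"dz":0,"ax":0,"ay":0,"az":0},{"gripper":0.8,"dx":0,"dy":0,"dz":0,"ax":0,"ay":0,"az":0}]' 60
```

```text
time: 20.97
tool_pos: [0.6083, 0.2504, 0.2362]
tool_rot: [-2.286, -2.155, 0.001]
wrist_force: [-0.7, 0.4, -4.2]
opening: 0.0344
gripper_force: 62.3
```

```bash
python3 -m crank '[{"gripper":0.8,"dx":0,"dy":0,"dz":1,"ax":0,"ay":0,"az":0},{"gripper":0.8,"dx":0,"dy":0,"dz":0,"ax":0,"ay":0,"az":0}]' 60
```

```text
time: 21.13
tool_pos: [0.6084, 0.2505, 0.2358]
tool_rot: [2.286, 2.155, 0.0]
wrist_force: [-1.5, -0.8, -2.9]
opening: 0.0343
gripper_force: 62.6
```

```bash
python3 -m crank '[{"gripper":0.8,"dx":0,"dy":2,"dz":0,"ax":0,"ay":0,"az":0},{"gripper":0.8,"dx":0,"dy":2,"dz":0,"ax":0,"ay":0,"az":0},{"gripper":0.8,"dx":0,"dy":1,"dz":0,"ax":0,"ay":0,"az":0},{"gripper":0.8,"dx":0,"dy":1,"dz":0,"ax":0,"ay":0,"az":0},{"gripper":0.8,"dx":0,"dy":0,"dz":0,"ax":0,"ay":0,"az":0},{"gripper":0.8,"dx":0,"dy":0,"dz":0,"ax":0,"ay":0,"az":0}]' 60
python3 -m crank '[{"gripper":0.8,"dx":0,"dy":1,"dz":0,"ax":0,"ay":0,"az":0},{"gripper":0.8,"dx":0,"dy":0,"dz":0,"ax":0,"ay":0,"az":0},{"gripper":0.8,"dx":0,"dy":0,"dz":0,"ax":0,"ay":0,"az":0}]' 60
```

```text
time: 21.63
tool_pos: [0.6142, 0.2505, 0.2358]
tool_rot: [-2.285, -2.155, -0.001]
wrist_force: [-3.9, 0.5, 0.5]
opening: 0.0346
gripper_force: 63.0
time: 21.88
tool_pos: [0.6151, 0.2505, 0.2358]
tool_rot: [-2.285, -2.155, -0.0]
wrist_force: [-5.0, -0.2, 2.4]
opening: 0.034
gripper_force: 63.1
```

```bash
python3 -m crank '[{"gripper":0.8,"dx":-1,"dy":-1,"dz":0,"ax":0,"ay":0,"az":0},{"gripper":0.8,"dx":-1,"dy":0,"dz":0,"ax":0,"ay":0,"az":0},{"gripper":0.8,"dx":-1,"dy":0,"dz":0,"ax":0,"ay":0,"az":0},{"gripper":0.8,"dx":0,"dy":0,"dz":0,"ax":0,"ay":0,"az":0},{"gripper":0.8,"dx":0,"dy":0,"dz":0,"ax":0,"ay":0,"az":0}]' 60
python3 -m crank '[{"gripper":0.8,"dx":-1,"dy":0,"dz":0,"ax":0,"ay":0,"az":0},{"gripper":0.8,"dx":-1,"dy":0,"dz":0,"ax":0,"ay":0,"az":0},{"gripper":0.8,"dx":0,"dy":0,"dz":0,"ax":0,"ay":0,"az":0},{"gripper":0.8,"dx":0,"dy":0,"dz":0,"ax":0,"ay":0,"az":0}]' 60
python3 - <<'E'
from h import *
for n in ('side','scene'):
    m,im,d=grab(n);print(*rects(m,d,.070,.0775,(.45,.68,.05,.33)),sep='\n')
E
```

```text
time: 22.3
tool_pos: [0.6149, 0.247, 0.2358]
tool_rot: [2.286, 2.154, 0.003]
wrist_force: [1.0, 2.1, -1.6]
opening: 0.0347
gripper_force: 62.8
time: 22.63
tool_pos: [0.6144, 0.245, 0.2358]
tool_rot: [2.286, 2.154, 0.001]
wrist_force: [1.7, 1.8, -0.8]
opening: 0.0343
gripper_force: 62.9
(array([241., 254.]), np.int32(810), array([606.8, 110.8,  37.6,  65.8]), 176.2, np.float64(74.0))
(array([206., 278.]), np.int32(847), array([610.7, 181.5,  38.2,  72.1]), 178.8, np.float64(73.8))
(array([161., 312.]), np.int32(428), array([608.1, 259.2,  33.9,  57.8]), 99.9, np.float64(73.6))
(array([416., 214.]), np.int32(1548), array([605.4, 177.1,  61.5, 196.1]), 172.6, np.float64(73.7))
```

```bash
python3 -m crank '[{"gripper":0.8,"dx":-1,"dy":0,"dz":0,"ax":0,"ay":0,"az":0},{"gripper":0.8,"dx":-1,"dy":0,"dz":0,"ax":0,"ay":0,"az":0},{"gripper":0.8,"dx":0,"dy":0,"dz":0,"ax":0,"ay":0,"az":0},{"gripper":0.8,"dx":0,"dy":0,"dz":0,"ax":0,"ay":0,"az":0}]' 60
python3 -m crank '[{"gripper":0.8,"dx":-1,"dy":0,"dz":0,"ax":0,"ay":0,"az":0},{"gripper":0.8,"dx":-1,"dy":0,"dz":0,"ax":0,"ay":0,"az":0},{"gripper":0.8,"dx":0,"dy":0,"dz":0,"ax":0,"ay":0,"az":0},{"gripper":0.8,"dx":0,"dy":0,"dz":0,"ax":0,"ay":0,"az":0}]' 60
python3 -m crank '[{"gripper":0.8,"dx":-1,"dy":0,"dz":0,"ax":0,"ay":0,"az":0},{"gripper":0.8,"dx":-1,"dy":0,"dz":0,"ax":0,"ay":0,"az":0},{"gripper":0.8,"dx":0,"dy":0,"dz":0,"ax":0,"ay":0,"az":0},{"gripper":0.8,"dx":0,"dy":0,"dz":0,"ax":0,"ay":0,"az":0}]' 60
python3 - <<'E'
from h import *
for n in ('side','scene'):
    m,im,d=grab(n);print(*rects(m,d,.070,.0775,(.45,.68,.05,.33)),sep='\n')
E
```

```text
time: 23.07
tool_pos: [0.614, 0.2438, 0.2358]
tool_rot: [-2.285, -2.155, -0.003]
wrist_force: [1.5, 3.9, -1.1]
opening: 0.0339
gripper_force: 62.8
time: 23.4
tool_pos: [0.6136, 0.2421, 0.2358]
tool_rot: [-2.284, -2.155, -0.002]
wrist_force: [1.4, 5.0, -0.6]
opening: 0.0342
gripper_force: 62.9
time: 23.73
tool_pos: [0.6133, 0.2406, 0.2358]
tool_rot: [-2.284, -2.155, -0.003]
wrist_force: [0.7, 5.8, -1.5]
opening: 0.0346
gripper_force: 62.7
(array([225., 266.]), np.int32(1626), array([608.4, 145.5,  38.3, 134. ]), 177.2, np.float64(73.9))
(array([162., 310.]), np.int32(412), array([612. , 257.6,  27.9,  52.1]), 81.3, np.float64(73.5))
(array([415., 215.]), np.int32(1531), array([604.3, 176.5,  62.1, 193.6]), 172.9, np.float64(73.7))
```

```bash
python3 -m crank '[{"gripper":0.8,"dx":-1,"dy":0,"dz":0,"ax":0,"ay":0,"az":0},{"gripper":0.8,"dx":-1,"dy":0,"dz":0,"ax":0,"ay":0,"az":0},{"gripper":0.8,"dx":-1,"dy":0,"dz":0,"ax":0,"ay":0,"az":0},{"gripper":0.8,"dx":0,"dy":1,"dz":0,"ax":0,"ay":0,"az":0},{"gripper":0.8,"dx":0,"dy":1,"dz":0,"ax":0,"ay":0,"az":0},{"gripper":0.8,"dx":0,"dy":0,"dz":0,"ax":0,"ay":0,"az":0}]' 60
python3 -m crank '[{"gripper":0.35,"dx":0,"dy":0,"dz":0,"ax":0,"ay":0,"az":0},{"gripper":0.35,"dx":0,"dy":0,"dz":0,"ax":0,"ay":0,"az":0},{"gripper":0.35,"dx":0,"dy":0,"dz":0,"ax":0,"ay":0,"az":0},{"gripper":0.35,"dx":0,"dy":0,"dz":0,"ax":0,"ay":0,"az":0},{"gripper":0.35,"dx":0,"dy":0,"dz":-25,"ax":0,"ay":0,"az":0},{"gripper":0.35,"dx":0,"dy":0,"dz":-25,"ax":0,"ay":0,"az":0},{"gripper":0.35,"dx":0,"dy":0,"dz":-40,"ax":0,"ay":0,"az":0},{"gripper":0.35,"dx":0,"dy":0,"dz":-40,"ax":0,"ay":0,"az":0},{"gripper":0.35,"dx":0,"dy":0,"dz":-40,"ax":0,"ay":0,"az":0},{"gripper":0.35,"dx":-20,"dy":-25,"dz":-20,"ax":0,"ay":0,"az":0},{"gripper":0.35,"dx":-20,"dy":-25,"dz":0,"ax":0,"ay":0,"az":0},{"gripper":0.35,"dx":-20,"dy":-25,"dz":0,"ax":0,"ay":0,"az":0},{"gripper":0.35,"dx":-10,"dy":-15,"dz":0,"ax":0,"ay":0,"az":0},{"gripper":0.35,"dx":0,"dy":0,"dz":0,"ax":0,"ay":0,"az":0}]'
python3 - <<'E'
from h import *
for n in ('wrist','side','scene'):
    m,im,d=grab(n);print(n,*rects(m,d,.070,.080,(.45,.68,.05,.33)),sep='\n')
    if n=='wrist': cv2.imwrite('pics/w4.png',im)
E
```

```text
time: 24.33
tool_pos: [0.6136, 0.2386, 0.2358]
tool_rot: [-2.28, -2.154, 0.001]
wrist_force: [-3.5, 6.8, 0.9]
opening: 0.0343
gripper_force: 63.1
time: 25.5
tool_pos: [0.519, 0.1691, 0.4257]
tool_rot: [2.287, 2.15, -0.006]
wrist_force: [1.0, -0.5, 0.2]
opening: 0.0554
gripper_force: 0.0
wrist
(array([436., 180.]), np.int32(9842), array([609.8, 174.4,  37.2, 190.7]), 177.4, np.float64(73.6))
side
(array([206., 279.]), np.int32(2616), array([609.1, 173. ,  39.5, 192.7]), 177.7, np.float64(73.8))
scene
(array([415., 215.]), np.int32(1575), array([610.2, 174.2,  38.4, 196.5]), 177.9, np.float64(73.6))
```

View pics/w4.png

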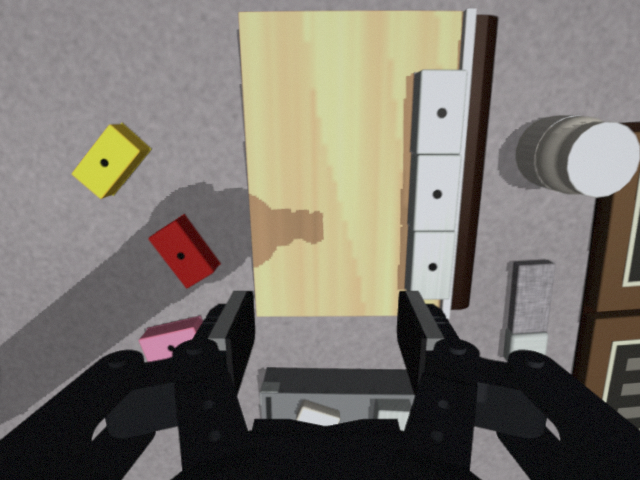

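The wrist picture shows the three bars in one closed row along the metal edge, with holes at (442,113), (437,194) and (432,267). I'll check each bar against the edge.

```bash
python3 - <<'E'
from h import *
m,im,d=grab('wrist'); P=ray(m,[(442,113),(437,194),(432,267)],.074)*1000-[629,181,0]
R=np.array([[.9984,-.0558],[.0558,.9984]]); print(np.round(P[:,:2]@R.T,1))
for n in ('wrist','side','scene'):
    m,im,d=grab(n);Q=cloud(m,d); ok=(d>0)&(abs(Q[...,2]-.074)<.004)&(abs(Q[...,0]-.61)<.05)&(abs(Q[...,1]-.18)<.14)
    q=(Q[ok][:,:2]*1000-[629,181])@R.T
    y0=(q[:,1].max()+q[:,1].min())/2
    for k in (-64,0,64):
        b=q[abs(q[:,1]-y0-k)<29]; x=b[:,0]
        f=[np.polyfit(*zip(*[(j,np.percentile(x[abs(b[:,1]-y0-k-j)<4],p)) for j in range(-24,25,8)]),1) for p in (4,96)]
        print(n,k,'x mid',np.round((f[0][1]+f[1][1])/2,1),'yaw deg',np.round(-np.degrees([f[0][0],f[1][0]]),1),'y0',round(y0,1))
    im=im.astype(int); L=(d>0)&(Q[...,2]>.0515)&(Q[...,2]<.057)&(abs(Q[...,0]-.63)<.02)&(abs(Q[...,1]-.18)<.13)
    l=(Q[L][:,:2]*1000-[629,181])@R.T; print('lip x pct',np.percentile(l[:,0],[5,50,95]).round(1))
E
```

```text
[[-14.7  60.1]
 [-14.1  -4. ]
 [-13.6 -68.2]]
wrist -64 x mid -17.0 yaw deg [11.2  0.2] y0 -7.4
wrist 0 x mid -19.1 yaw deg [-0.1  1. ] y0 -7.4
wrist 64 x mid -20.0 yaw deg [ 0.8 -0.7] y0 -7.4
lip x pct [1.  6.1 8.3]
side -64 x mid -19.4 yaw deg [-0.6 -1.4] y0 -9.8
side 0 x mid -19.5 yaw deg [-0.8 -0.5] y0 -9.8
side 64 x mid -21.2 yaw deg [-0.  -0.8] y0 -9.8
lip x pct [-0.5  3.1  8. ]
scene -64 x mid -16.8 yaw deg [-1.1 -0.6] y0 -8.4
scene 0 x mid -17.5 yaw deg [-0.9  1.2] y0 -8.4
scene 64 x mid -18.9 yaw deg [-0.8 -1. ] y0 -8.4
lip x pct [-2.5  3.7  8.3]
```

The row is closed, with hole spacing of 64 mm each. Bar_b looks about 1–2 mm short of snug, so I'll give it one gentle push with shut fingers.

```bash
python3 - <<'E'
from h import *
x,y=-62,59; plan(629+x*.9984+y*.0558,181-x*.0558+y*.9984,58,86.8)
E
```

```text
now mm [522.2 171.9 252.3] rotate(tool) [-0.    -0.001 -0.003] shift in target axes [ 74.   44.1 194.3] in current axes [ 74.   44.  194.4] q [ 0.17  0.33 -0.71  1.78  0.23  1.12 -0.67] t 25.85
```

```bash
python3 -m crank '[{"gripper":1,"dx":25,"dy":10,"dz":10,"ax":0,"ay":0,"az":0},{"gripper":1,"dx":25,"dy":15,"dz":25,"ax":0,"ay":0,"az":0},{"gripper":1,"dx":24,"dy":15,"dz":30,"ax":0,"ay":0,"az":0},{"gripper":1,"dx":0,"dy":0,"dz":30,"ax":0,"ay":0,"az":0},{"gripper":1,"dx":0,"dy":0,"dz":30,"ax":0,"ay":0,"az":0},{"gripper":1,"dx":0,"dy":0,"dz":0,"ax":0,"ay":0,"az":0},{"gripper":1,"dx":0,"dy":0,"dz":0,"ax":0,"ay":0,"az":0},{"gripper":1,"dx":0,"dy":0,"dz":0,"ax":0,"ay":0,"az":0}]' 40
python3 - <<'E'
from h import *
x,y=-62,59; plan(629+x*.9984+y*.0558,181-x*.0558+y*.9984,58,86.8)
E
```

```text
time: 26.52
tool_pos: [0.5665, 0.2436, 0.302]
tool_rot: [2.286, 2.155, 0.003]
wrist_force: [0.3, 0.5, -0.1]
opening: 0.0002
gripper_force: 0.0
now mm [566.5 243.6 129. ] rotate(tool) [ 0.002 -0.001 -0.003] shift in target axes [-0.   3.9 71. ] in current axes [-0.1  3.8 71. ] q [-0.01  0.56 -0.64  1.75  0.4   0.96 -0.87] t 26.52
```

```bash
python3 -m crank '[{"gripper":1,"dx":0,"dy":0,"dz":25,"ax":0,"ay":0,"az":0},{"gripper":1,"dx":0,"dy":0,"dz":30,"ax":0,"ay":0,"az":0},{"gripper":1,"dx":0,"dy":0,"dz":15,"ax":0,"ay":0,"az":0},{"gripper":1,"dx":0,"dy":0,"dz":0,"ax":0,"ay":0,"az":0},{"gripper":1,"dx":0,"dy":0,"dz":0,"ax":0,"ay":0,"az":0},{"gripper":1,"dx":0,"dy":3,"dz":0,"ax":0,"ay":0,"az":0},{"gripper":1,"dx":0,"dy":3,"dz":0,"ax":0,"ay":0,"az":0},{"gripper":1,"dx":0,"dy":2,"dz":0,"ax":0,"ay":0,"az":0},{"gripper":1,"dx":0,"dy":0,"dz":0,"ax":0,"ay":0,"az":0},{"gripper":1,"dx":0,"dy":0,"dz":0,"ax":0,"ay":0,"az":0}]'
python3 -m crank '[{"gripper":1,"dx":0,"dy":2,"dz":0,"ax":0,"ay":0,"az":0},{"gripper":1,"dx":0,"dy":2,"dz":0,"ax":0,"ay":0,"az":0},{"gripper":1,"dx":0,"dy":0,"dz":0,"ax":0,"ay":0,"az":0}]'
python3 -m crank '[{"gripper":1,"dx":0,"dy":2,"dz":0,"ax":0,"ay":0,"az":0},{"gripper":1,"dx":0,"dy":0,"dz":0,"ax":0,"ay":0,"az":0}]'
```

```text
time: 27.35
tool_pos: [0.5742, 0.2425, 0.2312]
tool_rot: [2.286, 2.154, 0.002]
wrist_force: [-0.2, -0.0, 0.2]
opening: -0.0003
gripper_force: 0.0
time: 27.6
tool_pos: [0.5783, 0.2422, 0.2306]
tool_rot: [2.286, 2.154, 0.0]
wrist_force: [0.6, -0.5, 0.4]
opening: 0.0002
gripper_force: 0.0
time: 27.77
tool_pos: [0.5801, 0.2421, 0.2305]
tool_rot: [2.286, 2.155, 0.0]
wrist_force: [-0.8, -0.1, 0.3]
opening: -0.0001
gripper_force: 0.0
```

```bash
for i in 1 2; do :; done; python3 -m crank '[{"gripper":1,"dx":0,"dy":1,"dz":0,"ax":0,"ay":0,"az":0},{"gripper":1,"dx":0,"dy":1,"dz":0,"ax":0,"ay":0,"az":0},{"gripper":1,"dx":0,"dy":0,"dz":0,"ax":0,"ay":0,"az":0}]'
python3 -m crank '[{"gripper":1,"dx":0,"dy":1,"dz":0,"ax":0,"ay":0,"az":0},{"gripper":1,"dx":0,"dy":1,"dz":0,"ax":0,"ay":0,"az":0},{"gripper":1,"dx":0,"dy":0,"dz":0,"ax":0,"ay":0,"az":0}]'
```

```text
time: 28.02
tool_pos: [0.5816, 0.2421, 0.2305]
tool_rot: [-2.286, -2.155, 0.001]
wrist_force: [-0.8, 0.1, 0.0]
opening: -0.0001
gripper_force: 0.6
time: 28.27
tool_pos: [0.5823, 0.2423, 0.2304]
tool_rot: [-2.284, -2.155, 0.006]
wrist_force: [-6.3, -1.9, 5.2]
opening: 0.0003
gripper_force: 3.1
```

```bash
python3 -m crank '[{"gripper":1,"dx":0,"dy":1,"dz":0,"ax":0,"ay":0,"az":0},{"gripper":1,"dx":0,"dy":1,"dz":0,"ax":0,"ay":0,"az":0},{"gripper":1,"dx":0,"dy":0,"dz":0,"ax":0,"ay":0,"az":0}]'
python3 -m crank '[{"gripper":1,"dx":0,"dy":-5,"dz":0,"ax":0,"ay":0,"az":0},{"gripper":1,"dx":0,"dy":-10,"dz":0,"ax":0,"ay":0,"az":0},{"gripper":1,"dx":0,"dy":-10,"dz":0,"ax":0,"ay":0,"az":0},{"gripper":1,"dx":0,"dy":0,"dz":-30,"ax":0,"ay":0,"az":0},{"gripper":1,"dx":0,"dy":0,"dz":-35,"ax":0,"ay":0,"az":0},{"gripper":1,"dx":0,"dy":0,"dz":-40,"ax":0,"ay":0,"az":0},{"gripper":1,"dx":-20,"dy":-20,"dz":-40,"ax":0,"ay":0,"az":0},{"gripper":1,"dx":-20,"dy":-20,"dz":-30,"ax":0,"ay":0,"az":0},{"gripper":1,"dx":0,"dy":0,"dz":0,"ax":0,"ay":0,"az":0},{"gripper":1,"dx":0,"dy":0,"dz":0,"ax":0,"ay":0,"az":0},{"gripper":1,"dx":0,"dy":0,"dz":0,"ax":0,"ay":0,"az":0}]'
python3 - <<'E'
from h import *
R=np.array([[.9984,-.0558],[.0558,.9984]])
for n in ('wrist','side','scene'):
    m,im,d=grab(n);print(n,*rects(m,d,.070,.080,(.45,.68,.05,.33)))
    Q=cloud(m,d); ok=(d>0)&(abs(Q[...,2]-.074)<.004)&(abs(Q[...,0]-.61)<.05)&(abs(Q[...,1]-.18)<.14)
    q=(Q[ok][:,:2]*1000-[629,181])@R.T; y0=(q[:,1].max()+q[:,1].min())/2
    print([round(np.percentile(q[abs(q[:,1]-y0-k)<22][:,0],[3,97]).mean(),1) for k in (-64,0,64)],round(y0,1))
print(status.get_state()['time'])
E
```

```text
time: 28.52
tool_pos: [0.5841, 0.2424, 0.2304]
tool_rot: [-2.283, -2.155, 0.006]
wrist_force: [-7.8, -0.5, 4.6]
opening: -0.0001
gripper_force: 3.3
time: 29.43
tool_pos: [0.5212, 0.2083, 0.3993]
tool_rot: [2.285, 2.154, -0.0]
wrist_force: [0.5, -0.1, -0.7]
opening: 0.0003
gripper_force: 0.0
wrist (array([442., 232.]), np.int32(9962), array([610.5, 175.7,  37.3, 188.9]), 176.5, np.float64(73.6))
[np.float64(-18.3), np.float64(-19.2), np.float64(-18.2)] -6.3
side (array([206., 279.]), np.int32(2578), array([609.6, 172.8,  39.2, 193.1]), 177.0, np.float64(73.7))
[np.float64(-18.9), np.float64(-19.5), np.float64(-19.1)] -9.3
scene (array([416., 215.]), np.int32(1569), array([610.7, 174.7,  37.8, 194.5]), 176.9, np.float64(73.7))
[np.float64(-16.8), np.float64(-17.8), np.float64(-17.2)] -7.3
29.5833
```

```bash
python3 -c "from cell import workorder; print(workorder.hand_in())"
```

```text
the job is handed in; nothing more can be done
None
```

The third bar is out of the tray and on the board. In the last measurement all three bars formed one closed row, each within about 2 mm of the metal edge. I handed the job in about 30 s into the 66 s limit; no verdict came back.

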